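Set out cement pots by height on the display board

TASK

Line the four cement pots up by height on the wooden display board, one standing upright in the middle of each round coaster: the tallest on the coaster next to the little green tree, then the next tallest, down to the shortest at the far end of the row from the tree. Set each pot down rather than dropping it, let go of them all, and leave the amber bottle where it is.

Things in the scene. Friction and masses are not known exactly. Their poses are not given: they have to be found in the camera images.
- pot_pink: Empty dusty pink cement plant pot, a straight-walled round cup, 62 mm outer diameter and 60 mm tall, walls 5 mm thick, open at the top, loose, standing upright on the table at the start. Origin: centre of its underside; z points up its axis.
- pot_grey: Empty mid grey cement plant pot, a straight-walled round cup, 58 mm outer diameter and 80 mm tall, walls 5 mm thick, open at the top, loose, standing upright on the table at the start. Origin: centre of its underside; z points up its axis.
- pot_sage: Empty sage green cement plant pot, a straight-walled round cup, 62 mm outer diameter and 100 mm tall, walls 5 mm thick, open at the top, loose, standing upright on the table at the start. Origin: centre of its underside; z points up its axis.
- pot_white: Empty off-white cement plant pot, a straight-walled round cup, 58 mm outer diameter and 120 mm tall, walls 5 mm thick, open at the top, loose, standing upright on the table at the start. Origin: centre of its underside; z points up its axis.
- coaster_slate: Round near-black slate coaster, 80 mm across, 4 mm thick, fixed on the wooden display board; one of four in a straight row along the board, in any order of colour, centres 95 mm apart. Origin: centre of its underside, 18 mm above the table (its upper face is 22 mm above the table). The board is fixed, 18 mm thick, 540 mm long and 100 mm wide, the row running along its middle; it lies across in front of the robot beyond the loose pots, turned by up to about 14 degrees.
- coaster_cork: Round tan cork coaster, 80 mm across, 4 mm thick, fixed on the wooden display board; one of four in a straight row along the board, in any order of colour, centres 95 mm apart. Origin: centre of its underside, 18 mm above the table (its upper face is 22 mm above the table). The board is fixed, 18 mm thick, 540 mm long and 100 mm wide, the row running along its middle; it lies across in front of the robot beyond the loose pots, turned by up to about 14 degrees.
- coaster_white: Round white ceramic coaster, 80 mm across, 4 mm thick, fixed on the wooden display board; one of four in a straight row along the board, in any order of colour, centres 95 mm apart. Origin: centre of its underside, 18 mm above the table (its upper face is 22 mm above the table). The board is fixed, 18 mm thick, 540 mm long and 100 mm wide, the row running along its middle; it lies across in front of the robot beyond the loose pots, turned by up to about 14 degrees.
- coaster_blue: Round blue coaster, 80 mm across, 4 mm thick, fixed on the wooden display board; one of four in a straight row along the board, in any order of colour, centres 95 mm apart. Origin: centre of its underside, 18 mm above the table (its upper face is 22 mm above the table). The board is fixed, 18 mm thick, 540 mm long and 100 mm wide, the row running along its middle; it lies across in front of the robot beyond the loose pots, turned by up to about 14 degrees.
- tree: Small dark green wooden cone tree with a brass ball on top, 88 mm tall above the board, 44 mm across, fixed at one end of the display board, in line with the coasters, 95 mm beyond the centre of the end coaster. It may be at either end; a small brass candle cup (40 mm across, 22 mm tall, fixed) is at the other. Origin: centre of its underside, 18 mm above the table.
- oil_bottle: Amber glass bottle with a yellow cap, 48 mm across, 110 mm tall, loose, on the table to the left of the work. Not part of the job. Origin: centre of its underside.
There are look-alikes about, which are no part of the job. Leave any purple look-alike of the pot_pink alone. Leave any blue look-alike of the pot_white alone.

How it is judged:
At the end, for the whole second after the job is handed in: From the tree: white, sage, grey, pink pot, each upright (0.1 rad) on a coaster, within 12 mm of its centre, released and at rest; amber bottle within 20 mm of its start (horizontal distance between pot_pink and tree between 0.36 and 0.4 m and (horizontal distance between pot_pink and coaster_slate below 0.012 m or horizontal distance between pot_pink and coaster_cork below 0.012 m or horizontal distance between pot_pink and coaster_white below 0.012 m or horizontal distance between pot_pink and coaster_blue below 0.012 m) and height (world z) of pot_pink between 0.018 and 0.027 m and angle between each of pot_pink, pot_grey, pot_sage, pot_white's own z axis and vertical below 0.1 rad and linear speed of each of pot_pink, pot_grey, pot_sage, pot_white below 0.02 m/s and angular speed of each of pot_pink, pot_grey, pot_sage, pot_white below 0.2 rad/s and contact force between the fingers and pot_pink below 0.1 N and horizontal distance between pot_grey and tree between 0.265 and 0.305 m and (horizontal distance between pot_grey and coaster_slate below 0.012 m or horizontal distance between pot_grey and coaster_cork below 0.012 m or horizontal distance between pot_grey and coaster_white below 0.012 m or horizontal distance between pot_grey and coaster_blue below 0.012 m) and height (world z) of pot_grey between 0.018 and 0.027 m and contact force between the fingers and pot_grey below 0.1 N and horizontal distance between pot_sage and tree between 0.17 and 0.21 m and (horizontal distance between pot_sage and coaster_slate below 0.012 m or horizontal distance between pot_sage and coaster_cork below 0.012 m or horizontal distance between pot_sage and coaster_white below 0.012 m or horizontal distance between pot_sage and coaster_blue below 0.012 m) and height (world z) of pot_sage between 0.018 and 0.027 m and contact force between the fingers and pot_sage below 0.1 N and horizontal distance between pot_white and tree between 0.075 and 0.115 m and (horizontal distance between pot_white and coaster_slate below 0.012 m or horizontal distance between pot_white and coaster_cork below 0.012 m or horizontal distance between pot_white and coaster_white below 0.012 m or horizontal distance between pot_white and coaster_blue below 0.012 m) and height (world z) of pot_white between 0.018 and 0.027 m and contact force between the fingers and pot_white below 0.1 N and distance of oil_bottle from where it was at the start of the episode below 0.02 m); the robot touches nothing.
It fails at once if a pot is dropped or thrown (moves free of the fingers at more than 0.8 m/s, a fall of about 3 cm) ((contact force between the fingers and pot_pink below 0.05 N and linear speed of pot_pink above 0.8 m/s) or (contact force between the fingers and pot_grey below 0.05 N and linear speed of pot_grey above 0.8 m/s) or (contact force between the fingers and pot_sage below 0.05 N and linear speed of pot_sage above 0.8 m/s) or (contact force between the fingers and pot_white below 0.05 N and linear speed of pot_white above 0.8 m/s)).
It fails at once if the amber bottle is shifted by more than 20 mm (distance of oil_bottle from where it was at the start of the episode above 0.02 m).
It also fails if it takes over 80 s, if anything falls off the work surface, if the arm or the gripper's body presses on something with over 40 N, if the wrist force passes 120 N, or if a joint passes its speed limit or range.

ROBOT

A 6-joint arm with a two-finger parallel gripper is mounted at the origin on the work surface. World frame = base frame: x ahead of the robot, y to its left, z up, the work surface at z = 0. Lengths are in m, angles in rad, forces in N, time in s.
With the tool pointing down it reaches from about 0.35 to 0.775 m from the base axis. Payload 7.3 kg.
Tool frame: the origin (TCP) lies on the centre line of the jaws, within the pads' length; the fingertips stand 25 mm ahead of it and the grasp point (between the pads) lies 6 mm ahead of it; z points along the fingers, y is the direction in which the jaws open and shut (so a half turn about z gives the same grasp; the last joint's range is limited). The gripper opens to 92 mm and grips with 3 to 60 N. Pads are 19 mm wide; open, the fingers measure 130 mm over their backs; the gripper's body (75 mm by 190 mm) begins 47 mm behind the grasp point.
Start: joints at [1.114, 0.342, 1.524, -0, 1.275, -0.146], TCP at [0.161, 0.5, 0.214] pointing down, gripper open.
Joint ranges: [-2.53, 2.53], [-0.77, 2.02], [0.04, 2.7], [-1, 4.14], [0.28, 2.66], [-3.11, 3.11]. Speed limits (rad/s): [2.57, 2.57, 3.14, 3.14, 3.14, 3.14].

INTERFACE

Orientations are given as [roll, pitch, yaw] about the fixed x, y, z axes, in that order (R = Rz(yaw) Ry(pitch) Rx(roll)).
In Python, from cell import telemetry, read_camera, workorder gives the robot as it stands.
- The arm moves only by the shell command python3 -m creep 'ROWS' [FORCE]. ROWS is JSON, one flat list of numbers, 5 for each row, row after row: the opening, from 0 (shut) to 1 (fully open), then the shift along the world's x, y, z in m, then the turn about the world's z in rad. A call has 1 to 12 rows; each row shifts and turns the pose as measured when the row begins; what a row does not reach is not made up. A row lasts 1/8 s, in which the tool goes at most 62.5 mm and 10.7 degrees, less where a joint would pass 70% of its speed; a pose out of reach is approached as far as the arm can. A call is refused whole if a number of a shift passes 0.0625 or a number of a turn 0.188, either way. A call with a gripper value outside its range is refused whole. The fingers move at their own pace and stop on an object; FORCE is the grip in N (left out, the last holds). Time passes only in rows, so rows that do not move let the fingers close. It gives the time, the measured TCP pose, the force and the opening at its end, in the units of the state.
- telemetry.observe(): the state, without advancing time (a new reading comes with each control period).
- read_camera(name): name is "side" or "top" or "wrist"; returns a dict with "image" (400x640x3 uint8, red, green, blue), "fovy" (degrees; the focal length in pixels is half the picture's height over the tangent of half this angle, whatever the lens; pixels are square), "cx", "cy" (the principal point, pixels), "distortion" ([k1, k2, p1, p2, k3] as OpenCV has them; the pictures are not rectified), "R" (3x3) and "t" (3): a world point X has camera coordinates R X + t. Camera axes: x right, y down, z forward; pixel columns grow to the right and rows downward; lengths in m; the calibration is good to about 2 mm. A picture is of the moment at which its call begins. There is no depth.
- workorder.hand_in(): hands the job in, once; it reports no verdict.
The state is a dict: "time": time; "qpos": joint angles; "qvel": joint speeds; "joint_efforts": joint torques, N m; "tool_pos": TCP position; "tool_rot": TCP orientation; "contact_force": force on the tool from outside, world axes, zero at the start; "torque": the same for the moment, N m; "opening": finger opening in m.
Only numpy, scipy, OpenCV 4.12 (cv2) and the standard library are available. Lean on these libraries where they do the work, as an engineer would, in place of code of your own. Each camera call takes 0.05 s, during which the arm holds its last target.

## Working session

There is one attempt and no reset: what is moved stays moved. The work goes in short steps, Python scripts to look and compute and a shell command to move; the robot and the scene stay as the last step left them, time stands still between calls to the robot, and variables do not carry over. Pictures are saved under pics/ and viewed, and the job is handed in when it is done.

```bash
mkdir -p pics; ls; python3 - <<'E'
from cell import telemetry, read_camera
import cv2,numpy as np
print(telemetry.observe())
for n in ("top","side"):
    c=read_camera(n); cv2.imwrite(f"pics/{n}0.png",c["image"][:,:,::-1])
    print(n,c["fovy"],c["cx"],c["cy"],c["distortion"],np.round(c["R"],4).tolist(),c["t"])
E
```

```text
pics
{'time': 0.0, 'qpos': array([ 1.11399933e+00,  3.42720182e-01,  1.52501912e+00, -3.86822031e-05,
        1.27541659e+00, -1.46035174e-01]), 'qvel': array([ 0.00131964,  0.00193125, -0.00152309,  0.00016427,  0.00056157,
        0.00030549]), 'joint_efforts': array([-1.80172092e-04, -4.31245673e+01, -2.44222605e+01,  7.17851752e-02,
        5.59513690e-02, -1.25742054e-04]), 'tool_pos': array([0.16035065, 0.49945532, 0.21344557]), 'tool_rot': array([-3.14004066e+00, -1.90882723e-04,  2.83084197e+00]), 'contact_force': array([0.21100444, 0.53086385, 0.79019381]), 'torque': array([ 7.87258119e-05,  2.35482479e-03, -3.25323067e-02]), 'opening': 0.09223998726433014}
top 43.79392928610389 329.54882071243395 204.5437900467162 [-0.15857363  0.          0.          0.          0.        ] [[-0.0037, -1.0, 0.0012], [-0.9973, 0.0036, -0.0737], [0.0737, -0.0015, -0.9973]] [0.08639268 0.51142321 1.31622877]
side 48.2595586986106 316.86838461781645 203.5360348261169 [-0.02273585  0.          0.          0.          0.        ] [[0.8067, -0.5907, 0.0185], [-0.2856, -0.4171, -0.8628], [0.5174, 0.6907, -0.5052]] [-0.38496558  0.19925041  0.74033611]
```

View pics/top0.png

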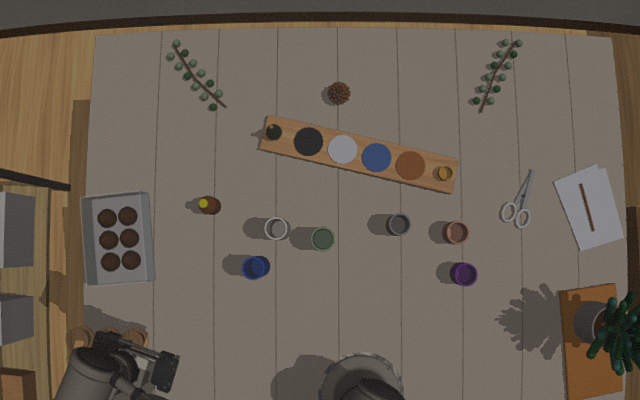

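View pics/side0.png

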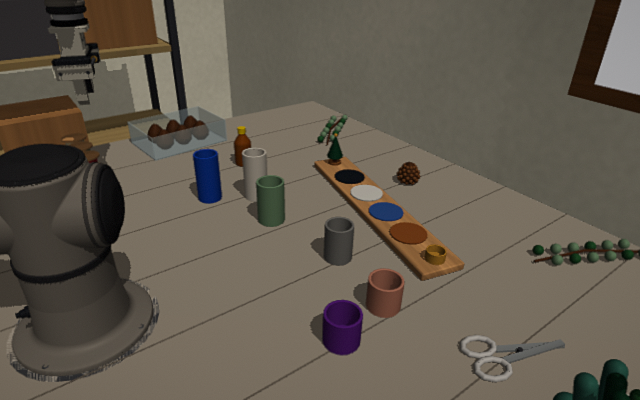

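Top view: white pot at (277,228), sage (322,238), grey (398,224) and pink (456,232). The look-alikes are blue (256,267) and purple (463,273). The tree is at (273,131), with coasters slate (308,141), white (343,150), blue (377,157) and cork (410,165) in order from it. Next I'll check an enlarged crop and measure.

```bash
cat > h.py <<'E'
from cell import telemetry, read_camera
import cv2,numpy as np
def KD(c):
    f=200/np.tan(np.radians(c["fovy"])/2)
    return np.array([[f,0,c["cx"]],[0,f,c["cy"]],[0,0,1]]),np.array(c["distortion"])
def ray(c,uv,z):
    K,D=KD(c); p=cv2.undistortPoints(np.array([[uv]],float),K,D)[0,0]
    R=np.array(c["R"]);t=np.array(c["t"]); d=R.T@np.array([p[0],p[1],1]); o=-R.T@t
    return (o+d*(z-o[2])/d[2])
def rays(c,pts,z): return np.array([ray(c,p,z) for p in pts])
def proj(c,X):
    K,D=KD(c); return cv2.projectPoints(np.array(X,float).reshape(-1,3),cv2.Rodrigues(np.array(c["R"]))[0],np.array(c["t"],float),K,D)[0][:,0]
E
python3 - <<'E'
from h import *
c=read_camera("top"); im=c["image"][:,:,::-1].copy()
cv2.imwrite("pics/crop0.png",cv2.resize(im[195:290,235:490],None,fx=3.1,fy=3.1,interpolation=cv2.INTER_CUBIC))
cv2.imwrite("pics/crop1.png",cv2.resize(im[105:200,250:470],None,fx=3.5,fy=3.5,interpolation=cv2.INTER_CUBIC))
hsv=cv2.cvtColor(im,cv2.COLOR_BGR2HSV)
for n,p in dict(slate=(308,141),cwhite=(343,150),cblue=(377,157),cork=(410,165),wood=(325,153)).items(): print(n,hsv[p[1],p[0]])
E
```

```text
slate [45 11 45]
cwhite [128   7 138]
cblue [111 121 105]
cork [ 13 150 109]
wood [ 15 119 131]
```

View pics/crop0.png

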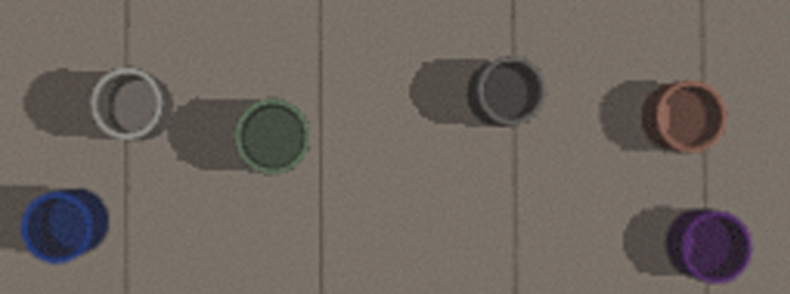

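View pics/crop1.png

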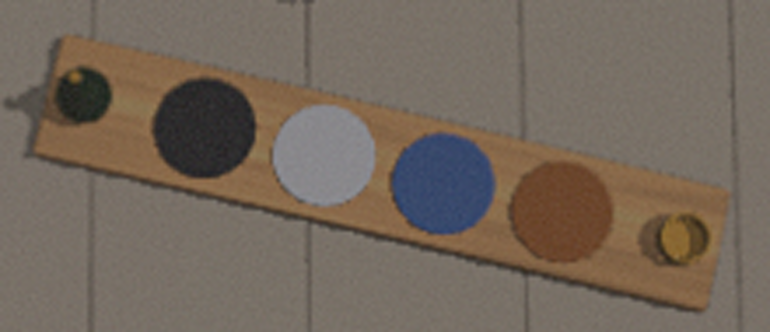

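The crops confirm it. The four plain rims are white, sage, grey and pink. The blue one at (256,267) and the purple one at (465,274) are the look-alikes, by colour. The tree is at the slate end and the candle cup at the cork end. Now for the positions.

```bash
cat > meas.py <<'E'
from h import *
def rim(c,uv,h,r,S=6):
    im=c["image"]; x0,y0=int(uv[0])-32,int(uv[1])-32
    g=cv2.resize(im[y0:y0+64,x0:x0+64],None,fx=S,fy=S,interpolation=cv2.INTER_CUBIC)
    g=cv2.GaussianBlur(cv2.cvtColor(g,cv2.COLOR_RGB2GRAY),(0,0),3)
    P=ray(c,uv,h); rp=np.linalg.norm(proj(c,[P+[0,r,0]])-proj(c,[P-[0,r,0]]))/2*S
    cs=cv2.HoughCircles(g,cv2.HOUGH_GRADIENT,1,8,param1=60,param2=10,minRadius=int(rp*.9),maxRadius=int(rp*1.06)+1)
    out=[]
    for a in cs[0][:4]:
        u=((a[0]+.5)/S-.5+x0,(a[1]+.5)/S-.5+y0); 
        if np.hypot(u[0]-uv[0],u[1]-uv[1])<5: out.append((np.round(u,1),round(float(a[2]/rp),2),np.round(ray(c,u,h)[:2],4)))
    return out
def coasters(c):
    hsv=cv2.cvtColor(c["image"],cv2.COLOR_RGB2HSV).astype(int); H,Sa,V=hsv[...,0],hsv[...,1],hsv[...,2]
    ms=dict(slate=((308,141),(V<75)&(Sa<70)),cwhite=((343,150),(Sa<50)&(V>100)),cblue=((377,157),(H>95)&(H<125)&(Sa>70)),cork=((410,165),(H<15)&(Sa>130)&(V<125)))
    o={}
    for n,(p,m) in ms.items():
        m=m.astype(np.uint8); z=np.zeros_like(m); cv2.circle(z,p,19,1,-1); m=cv2.morphologyEx(cv2.morphologyEx(m&z,cv2.MORPH_CLOSE,np.ones((3,3))),cv2.MORPH_OPEN,np.ones((3,3)))
        k=max(cv2.findContours(m,cv2.RETR_EXTERNAL,cv2.CHAIN_APPROX_NONE)[0],key=cv2.contourArea)
        q=rays(c,k[:,0].astype(float),.022)[:,:2].astype(np.float32)
        e=cv2.fitEllipse(q.reshape(-1,1,2)*1000)
        o[n]=np.array(e[0])/1000; print(n,np.round(o[n],4),np.round(e[1],1))
    return o
E
python3 - <<'E'
from meas import *
c=read_camera("top"); o=coasters(c)
P=np.array(list(o.values())); print(np.linalg.norm(np.diff(P,axis=0),axis=1)); d=P[3]-P[0]; print(np.degrees(np.arctan2(d[1],d[0])))
print("tree",ray(c,(272.8,131.7),.03))
for n,(uv,h,r) in dict(white=((276,228.5),.12,.029),sage=((322.7,238.5),.1,.031),grey=((398.9,224),.08,.029),pink=((457.3,232.4),.06,.031),blue=((253.5,268),.12,.029),purple=((465.5,274),.06,.031)).items():
    print(n,ray(c,uv,h)[:2].round(4),rim(c,uv,h,r))
print("bottle",ray(c,(204,204),.11),ray(c,(213,206),0))
c=read_camera("side")
for n,(uv,h) in dict(white=((255,153),.12),sage=((271,182),.1),grey=((339,224),.08),pink=((385,275),.06)).items(): print("side",n,ray(c,uv,h)[:2].round(4))
E
```

```text
slate [0.6839 0.1421] [74.2 75.8]
cwhite [0.6623 0.0501] [77.1 77.4]
cblue [ 0.6394 -0.0421] [74.4 75.3]
cork [ 0.6179 -0.1346] [75.7 76.9]
[0.09447064 0.09495758 0.09498945]
-103.41375544642949
tree [0.70898665 0.23727436 0.03      ]
white [0.4453 0.2175] [(array([275.2, 228. ], dtype=float32), 1.0, array([0.4465, 0.2195])), (array([276.2, 229.3], dtype=float32), 0.94, array([0.4432, 0.217 ])), (array([276. , 226.7], dtype=float32), 0.92, array([0.4498, 0.2175])), (array([277.7, 229.5], dtype=float32), 1.05, array([0.4428, 0.2133]))]Traceback (most recent call last):
  File "<stdin>", line 6, in <module>
  File "meas.py", line 9, in rim
    for a in cs[0][:4]:
             ~~^^^
TypeError: 'NoneType' object is not subscriptable
```

```bash
python3 - <<'E'
from meas import *
c=read_camera("top")
L=dict(white=((276,228.5),.12,.029),sage=((322.7,238.5),.1,.031),grey=((398.9,224),.08,.029),pink=((457.3,232.4),.06,.031),blue=((253.5,268),.12,.029),purple=((465.5,274),.06,.031))
P={n:ray(c,uv,h) for n,(uv,h,r) in L.items()}
for n in P: print(n,P[n].round(4))
print("bottle",ray(c,(204,204),.11),ray(c,(213,206),0))
s=read_camera("side")
for n,(uv,h) in dict(white=((255,153),.12),sage=((271,182),.1),grey=((339,224),.08),pink=((385,275),.06)).items(): print("side",n,ray(s,uv,h)[:2].round(4))
th=np.linspace(0,2*np.pi,40)
t=cv2.resize(c["image"][:,:,::-1],None,fx=4,fy=4,interpolation=cv2.INTER_CUBIC);q=cv2.resize(s["image"][:,:,::-1],None,fx=4,fy=4,interpolation=cv2.INTER_CUBIC)
for n in P:
  r=L[n][2]
  X=P[n]+np.c_[r*np.cos(th),r*np.sin(th),0*th]
  B=X.copy();B[:,2]=0
  for cc,img in((c,t),(s,q)):
    for Y in(X,B): cv2.polylines(img,[((proj(cc,Y)+.5)*4).astype(int)],True,(0,255,255),1)
cv2.imwrite("pics/ov_t.png",cv2.resize(t[770:1160,960:1960],None,fx=.8,fy=.8));cv2.imwrite("pics/ov_s.png",cv2.resize(q[550:1450,740:1680],None,fx=.63,fy=.63))
E
```

```text
white [0.4453 0.2175 0.12  ]
sage [0.4204 0.1021 0.1   ]
grey [ 0.4566 -0.0928  0.08  ]
pink [ 0.4343 -0.2498  0.06  ]
blue [0.3477 0.2732 0.12  ]
purple [ 0.3253 -0.2701  0.06  ]
bottle [0.50751854 0.40162666 0.11      ] [0.51027176 0.40430095 0.        ]
side white [0.4469 0.2103]
side sage [0.4207 0.0953]
side grey [ 0.4579 -0.0969]
side pink [ 0.4422 -0.2449]
```

View pics/ov_t.png

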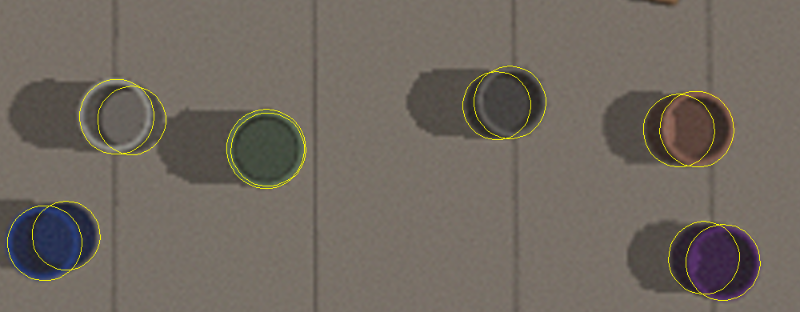

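View pics/ov_s.png

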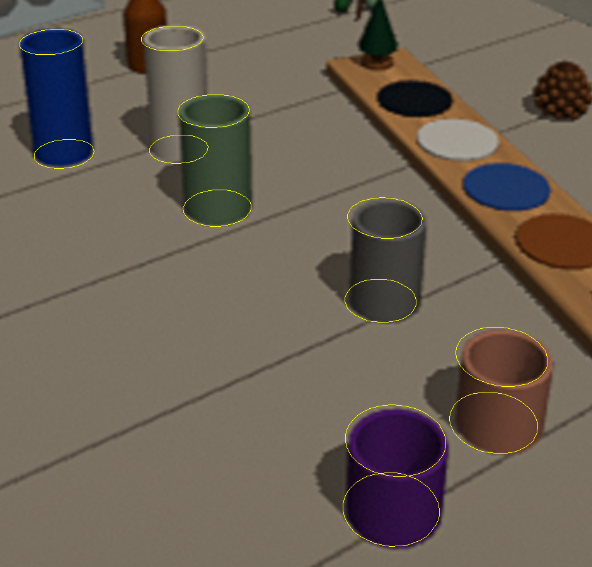

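Positions agree between the views to a few millimetres, and coaster spacings come out at 94.5–95 mm. I'll keep the jaws square to the row, with the tool yaw at 1.337. White goes first.

```bash
python3 -m creep '[1,0.0356,-0.035,0.003,-0.187,1,0.0356,-0.035,0.003,-0.187,1,0.0356,-0.035,0.003,-0.187,1,0.0356,-0.035,0.003,-0.187,1,0.0356,-0.035,0.003,-0.187,1,0.0356,-0.035,0.003,-0.187,1,0.0356,-0.035,0.003,-0.187,1,0.0356,-0.035,0.003,-0.187,1,0,0,0,0]' 20
```

```text
time: 1.42
tool_pos: [0.4524, 0.2102, 0.2383]
tool_rot: [3.14, -0.001, 1.32]
contact_force: [0.3, 1.6, -0.1]
opening: 0.0917
```

```bash
python3 - <<'E'
from h import *
c=read_camera("wrist"); im=c["image"][:,:,::-1].copy(); P=telemetry.observe()["tool_pos"]; print(P)
print(c["fovy"],c["distortion"],np.round(c["R"],3).tolist(),-np.array(c["R"]).T@c["t"])
th=np.linspace(0,2*np.pi,40)
for ctr,h,r in(((0.4453,.2175),.12,.029),((.4204,.1021),.1,.031)):
    X=np.c_[ctr[0]+r*np.cos(th),ctr[1]+r*np.sin(th),0*th+h]
    cv2.polylines(im,[proj(c,X).astype(int)],True,(0,255,255),1)
cv2.imwrite("pics/w1.png",im)
E
```

```text
[0.45112812 0.21131485 0.23815663]
64.6229193188298 [-0.02748821  0.          0.          0.          0.        ] [[0.969, -0.249, 0.004], [-0.241, -0.936, 0.258], [-0.061, -0.25, -0.966]] [0.46790559 0.27718061 0.40912831]
```

View pics/w1.png

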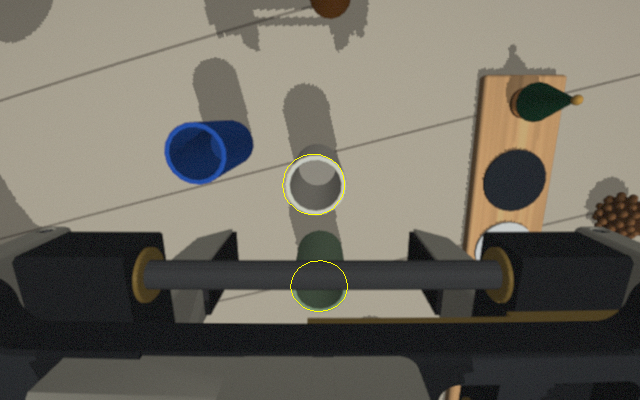

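The wrist view shows the white rim at (315,184), within about 1 px of the predicted circle, so the top-view measurements hold. Aligning, descending and gripping.

```bash
python3 -m creep '[1,-0.006,0.006,-0.02,0.017,1,0,0,-0.03,0,1,0,0,-0.03,0,1,0,0,-0.03,0,1,0,0,-0.025,0,1,0,0,-0.008,0,1,0,0,0,0]'; python3 -c "
from cell import telemetry as t;s=t.observe();print(s['tool_pos'],s['tool_rot'])"
```

```text
time: 2.35
tool_pos: [0.4381, 0.2246, 0.0924]
tool_rot: [-3.141, -0.004, 1.361]
contact_force: [0.4, 0.5, 0.8]
opening: 0.0919
[0.43807483 0.22459937 0.09237455] [-3.14067554 -0.00369939  1.36116312]
```

```bash
python3 -m creep '[1,0,0,0,0,1,0.006,-0.006,0,-0.018,1,0,0,0,0,1,0,0,0,0]'
```

```text
time: 2.85
tool_pos: [0.446, 0.2189, 0.0951]
tool_rot: [3.138, -0.006, 1.343]
contact_force: [-0.5, 0.4, 0.3]
opening: 0.0918
```

```bash
python3 -m creep '[0,0,0,0,0,0,0,0,0,0,0,0,0,0,0,0,0,0,0,0,0,0,0,0,0,0,0,0,0,0]' 30 ; python3 -m creep '[0,0,0,0.01,0,0,0,0,0.02,0,0,0,0,0.02,0,0,0,0,0.02,0,0,0,0,0,0]'; python3 - <<'E'
from cell import telemetry; s=telemetry.observe(); print(s['tool_pos'],s['tool_rot'],s['contact_force'],s['opening'])
E
```

```text
time: 3.6
tool_pos: [0.4463, 0.2189, 0.0953]
tool_rot: [3.137, -0.007, 1.343]
contact_force: [0.1, -0.8, 0.0]
opening: 0.0575
time: 4.22
tool_pos: [0.4447, 0.2187, 0.1681]
tool_rot: [3.14, -0.005, 1.343]
contact_force: [-0.3, -0.4, -2.7]
opening: 0.0574
[0.44470335 0.218682   0.16809572] [ 3.14042516 -0.00523252  1.34278857] [-0.29989038 -0.35224394 -2.68846062] 0.05744603963744392
```

```bash
python3 -m creep '[0,0.02,-0.007,0,0,0,0.035,-0.011,0,0,0,0.035,-0.011,0,0,0,0.035,-0.011,0,0,0,0.035,-0.011,0,0,0,0.03,-0.01,0,0,0,0.015,-0.005,0,0,0,0,0,0,0,0,0,0,0,0]'; python3 - <<'E'
from cell import telemetry; s=telemetry.observe(); print(s['tool_pos'],s['tool_rot'],s['contact_force'],s['opening'])
E
```

```text
time: 5.35
tool_pos: [0.6495, 0.1498, 0.1576]
tool_rot: [-3.126, 0.001, 1.344]
contact_force: [-0.2, -0.7, -2.3]
opening: 0.0572
[0.64946501 0.14983204 0.1576487 ] [-3.12613057e+00  5.69512997e-04  1.34393579e+00] [-0.24046985 -0.65170447 -2.32773338] 0.05720870170316091
```

```bash
python3 -m creep '[0,0.017,-0.003,0,0,0,0.015,-0.003,0,0,0,0,0,0,0,0,0,0,0,0]'; python3 - <<'E'
from h import *
import h
s=telemetry.observe(); print(s['tool_pos'],s['tool_rot'])
from meas import rim
c=read_camera("top"); im=c["image"][:,:,::-1].copy()
s2=read_camera("side")
b=s['tool_pos'][2]-.095
th=np.linspace(0,2*np.pi,40)
p=s['tool_pos']
X=np.c_[p[0]+.029*np.cos(th),p[1]+.029*np.sin(th),0*th+b]
Z=np.c_[.684+.04*np.cos(th),.142+.04*np.sin(th),0*th+.022]
for cc,n in((c,"t"),(s2,"s")):
    q=cv2.resize(cc["image"][:,:,::-1],None,fx=4,fy=4,interpolation=cv2.INTER_CUBIC)
    for Y in(X,X+[0,0,.12],Z): cv2.polylines(q,[((proj(cc,Y)+.5)*4).astype(int)],True,(0,255,255),1)
    u=proj(cc,[p])[0]*4; x,y=int(max(0,u[0]-300)),int(max(0,u[1]-250)); cv2.imwrite(f"pics/p1{n}.png",q[y:y+500,x:x+600])
E
```

```text
time: 5.85
tool_pos: [0.6782, 0.146, 0.1573]
tool_rot: [-3.122, 0.001, 1.347]
contact_force: [-0.5, 0.5, -1.9]
opening: 0.0572
[0.6781863  0.14596888 0.15732057] [-3.12234654e+00  1.22797370e-03  1.34680506e+00]
```

View pics/p1s.png

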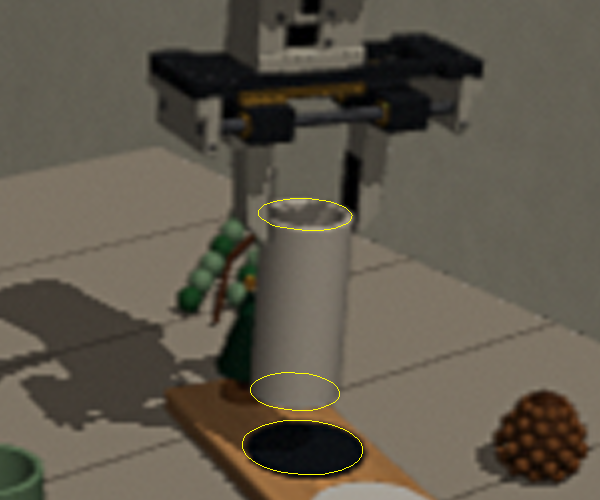

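The side view agrees: the held pot is over the slate coaster, about 6 mm short in x. Correcting that and lowering gently.

```bash
python3 -m creep '[0,0.005,-0.004,-0.006,0,0,0,0,-0.012,0,0,0,0,-0.01,0,0,0,0,-0.004,0,0,0,0,0,0,0,0,0,0,0]'; python3 - <<'E'
from cell import telemetry; s=telemetry.observe(); print(s['tool_pos'],s['tool_rot'],s['contact_force'],s['opening'])
E
```

```text
time: 6.7
tool_pos: [0.6826, 0.1418, 0.1225]
tool_rot: [-3.121, 0.002, 1.347]
contact_force: [0.4, 0.2, -2.1]
opening: 0.0574
[0.68258321 0.14176313 0.12254403] [-3.12107684e+00  1.73251160e-03  1.34701089e+00] [ 0.42172141  0.21364811 -2.12127662] 0.05735894943247641
```

```bash
python3 -m creep '[0,0.001,0,-0.003,0,0,0,0,-0.002,0,0,0,0,-0.001,0,0,0,0,0,0]'
```

```text
time: 7.2
tool_pos: [0.6842, 0.1419, 0.1174]
tool_rot: [-3.123, 0.001, 1.347]
contact_force: [0.2, 0.0, -1.8]
opening: 0.0576
```

```bash
python3 -m creep '[0,0,0,-0.002,0,0,0,0,0,0,0,0,0,0,0]'; python3 -m creep '[0,0,0,-0.002,0,0,0,0,0,0]'
```

```text
time: 7.58
tool_pos: [0.6845, 0.1419, 0.1174]
tool_rot: [-3.125, 0.0, 1.347]
contact_force: [-0.8, -0.4, -1.9]
opening: 0.0572
time: 7.82
tool_pos: [0.6848, 0.1419, 0.1173]
tool_rot: [-3.127, 0.0, 1.347]
contact_force: [-0.7, -0.3, -3.0]
opening: 0.0573
```

```bash
python3 -m creep '[0,0,0,-0.004,0,0,0,0,0,0]'; python3 -m creep '[0,0,0,-0.005,0,0,0,0,0,0]'
```

```text
time: 8.07
tool_pos: [0.6855, 0.142, 0.1176]
tool_rot: [-3.13, -0.001, 1.347]
contact_force: [-0.4, 0.1, -3.0]
opening: 0.0571
time: 8.32
tool_pos: [0.6864, 0.1418, 0.1174]
tool_rot: [-3.135, -0.002, 1.347]
contact_force: [0.6, 0.2, -3.0]
opening: 0.0574
```

```bash
cat > look.py <<'E'
import sys
from h import *
# usage: look.py name cam X Y Z scale [circles x,y,z,r ...]
n,cam=sys.argv[1:3]; X=np.array(sys.argv[3:6],float); S=float(sys.argv[6])
c=read_camera(cam); q=cv2.resize(c["image"][:,:,::-1],None,fx=S,fy=S,interpolation=cv2.INTER_CUBIC)
th=np.linspace(0,2*np.pi,40)
for a in sys.argv[7:]:
    x,y,z,r=map(float,a.split(','))
    cv2.polylines(q,[((proj(c,np.c_[x+r*np.cos(th),y+r*np.sin(th),0*th+z])+.5)*S).astype(int)],True,(0,255,255),1)
u=proj(c,[X])[0]*S; x,y=int(max(0,u[0]-300)),int(max(0,u[1]-250)); cv2.imwrite(f"pics/{n}.png",q[y:y+500,x:x+600])
s=telemetry.observe(); print(s['tool_pos'].round(4),s['tool_rot'].round(4),s['contact_force'].round(2),s['torque'].round(2),s['qpos'].round(3),s['time'])
E
python3 look.py p2s side .685 .142 .06 5 .6855,.142,.022,.029 .6855,.142,.142,.029
```

```text
[0.6865 0.1417 0.1172] [-3.1349e+00 -2.1000e-03  1.3472e+00] [-0.06  0.55 -0.93] [-0.15  0.01 -0.02] [0.092 0.75  1.09  0.004 1.308 0.315] 8.375
```

View pics/p2s.png

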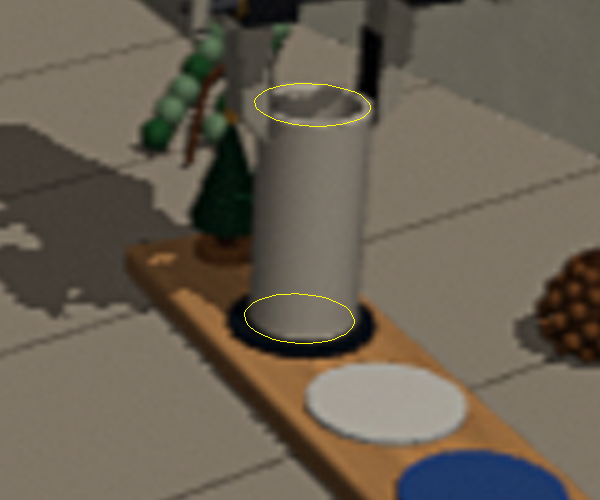

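The pot stands on the slate coaster, well inside its ring. z has also stalled, so it is seated. Releasing and rising.

```bash
python3 -m creep '[0.8,0,0,0,0,1,0,0,0,0,1,0,0,0,0,1,0,0,0.03,0,1,0,0,0.04,0,1,0,0,0.04,0,1,0,0,0,0]'; python3 look.py p3s side .685 .142 .06 5 .684,.142,.022,.029 .684,.142,.142,.029;python3 look.py p3t top .685 .142 .06 5 .684,.142,.022,.04 .684,.142,.142,.029
```

```text
time: 9.25
tool_pos: [0.6852, 0.1418, 0.2257]
tool_rot: [-3.129, -0.001, 1.347]
contact_force: [0.5, -0.1, -0.1]
opening: 0.0915
[0.6843 0.1417 0.2231] [-3.1250e+00  8.0000e-04  1.3472e+00] [-1.39  0.23 -0.23] [-0.15  0.08 -0.01] [0.093 0.689 0.916 0.004 1.552 0.316] 9.3
[0.6836 0.1416 0.2213] [-3.1220e+00  1.9000e-03  1.3472e+00] [-1.09  0.48 -0.98] [-0.09  0.12  0.02] [0.093 0.691 0.919 0.004 1.551 0.316] 9.35
```

View pics/p3s.png

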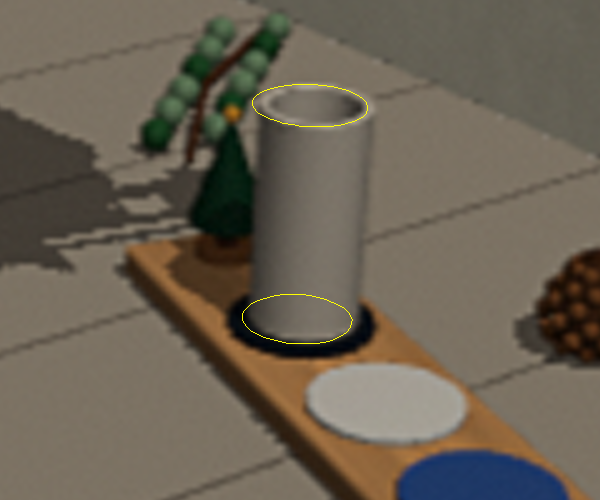

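White stands upright and centred. Sage next.

```bash
python3 -m creep '[1,-0.02,-0.003,0,0,1,-0.04,-0.006,0,0,1,-0.045,-0.007,0,0,1,-0.045,-0.007,0,0,1,-0.045,-0.007,0,0,1,-0.04,-0.006,0,0,1,-0.02,-0.004,0,0,1,0,0,0,0,1,0,0,0,0]'; python3 look.py w2 wrist .42 .102 .06 1 .4204,.1021,.1,.031
```

```text
time: 10.48
tool_pos: [0.4133, 0.0997, 0.205]
tool_rot: [-3.096, 0.01, 1.347]
contact_force: [0.6, -0.0, 0.1]
opening: 0.0921
[0.4133 0.0998 0.205 ] [-3.0961  0.0098  1.347 ] [ 0.07 -0.5   0.52] [-0.11  0.07  0.  ] [0.054 0.195 1.756 0.003 1.237 0.277] 10.525
```

View pics/w2.png

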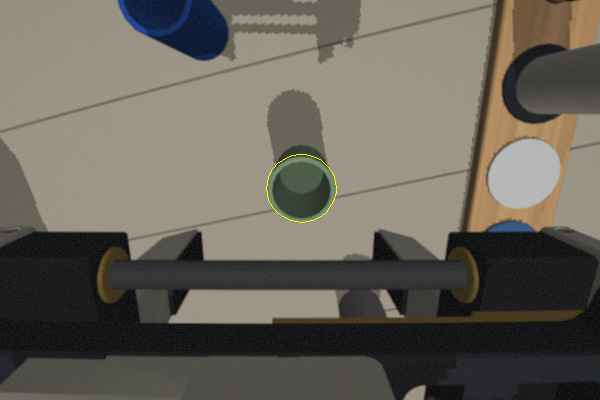

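The sage rim at (301,188) matches the prediction. But the tool has picked up about 0.045 rad of tilt along the jaws (the joint sum exceeds π). I'll see how motion affects that before gripping.

```bash
for i in 1; do python3 -m creep '[1,0,0,0,0,1,0,0,0,0,1,0,0,0,0]'; python3 -m creep '[1,0,0,-0.03,0]'; python3 -m creep '[1,0,0,0,0,1,0,0,0,0]';  python3 -m creep '[1,0.006,0.001,0,0,1,0,0,0,0]'; done | grep -v -e force -e open
```

```text
time: 10.9
tool_pos: [0.4146, 0.0999, 0.2042]
tool_rot: [-3.095, 0.01, 1.347]
time: 11.02
tool_pos: [0.4164, 0.1, 0.1753]
tool_rot: [-3.1, 0.009, 1.347]
time: 11.28
tool_pos: [0.4158, 0.1, 0.1748]
tool_rot: [-3.097, 0.009, 1.347]
time: 11.52
tool_pos: [0.4232, 0.1011, 0.1764]
tool_rot: [-3.1, 0.009, 1.347]
```

```bash
(python3 -m creep '[1,0.03,0,0,0,1,0.03,0,0,0,1,0,0,0,0,1,0,0,0,0]'; python3 -m creep '[1,-0.01,0,0,0,1,-0.01,0,0,0,1,-0.01,0,0,0,1,-0.01,0,0,0,1,-0.01,0,0,0,1,-0.01,0,0,0,1,0,0,0,0,1,0,0,0,0]';python3 -m creep '[1,0,0,0.05,0,1,0,0,0.05,0,1,0,0,0,0,1,0,0,0,0]';python3 -m creep '[1,0,0,-0.05,0,1,0,0,-0.05,0,1,0,0,0,0,1,0,0,0,0]' ) | grep -v -e force -e open
```

```text
time: 12.02
tool_pos: [0.4845, 0.1013, 0.1777]
tool_rot: [-3.101, 0.008, 1.347]
time: 13.02
tool_pos: [0.4177, 0.1015, 0.1785]
tool_rot: [-3.101, 0.008, 1.348]
time: 13.52
tool_pos: [0.418, 0.1013, 0.2801]
tool_rot: [-3.099, 0.009, 1.348]
time: 14.02
tool_pos: [0.4174, 0.1012, 0.1763]
tool_rot: [-3.096, 0.009, 1.347]
```

Moves of up to about 0.02 per row cause no drift, so I'll keep to those.

```bash
python3 -m creep '[1,0.002,0.001,-0.02,0,1,0,0,-0.025,0,1,0,0,-0.025,0,1,0,0,-0.02,0,1,0,0,-0.01,0,1,0,0,0,0,1,0,0,0,0]' 30
```

```text
time: 14.9
tool_pos: [0.4285, 0.1029, 0.0841]
tool_rot: [-3.116, 0.004, 1.347]
contact_force: [-0.3, 0.8, -0.3]
opening: 0.0917
```

```bash
(python3 -m creep '[1,0,0,0.05,0,1,0,0,0.05,0,1,0,0,0,0,1,0,0,0,0]'; python3 -m creep '[1,-0.002,0,-0.02,0,1,-0.002,0,-0.025,0,1,-0.002,0,-0.025,0,1,-0.002,0,-0.02,0,1,-0.002,0,-0.015,0,1,-0.002,0,0,0,1,0,0,0,0,1,0,0,0,0]') | grep -v -e force -e open
```

```text
time: 15.4
tool_pos: [0.429, 0.1029, 0.1895]
tool_rot: [-3.12, 0.003, 1.347]
time: 16.4
tool_pos: [0.4128, 0.1026, 0.0772]
tool_rot: [-3.111, 0.005, 1.347]
```

```bash
python3 -m creep '[1,0.006,0,-0.004,0,1,0,0,0,0,1,0,0,0,0]';  python3 look.py w3 wrist .42 .102 .06 1 .4204,.1021,.1,.031
```

```text
time: 16.77
tool_pos: [0.4202, 0.1026, 0.0738]
tool_rot: [-3.114, 0.004, 1.347]
contact_force: [-0.4, 0.0, -0.7]
opening: 0.0916
[0.4202 0.1026 0.0738] [-3.1137  0.0044  1.3471] [ 0.93 -0.48 -0.58] [-0.09  0.02 -0.01] [0.059 0.374 1.934 0.005 0.861 0.28 ] 16.825
```

View pics/w3.png

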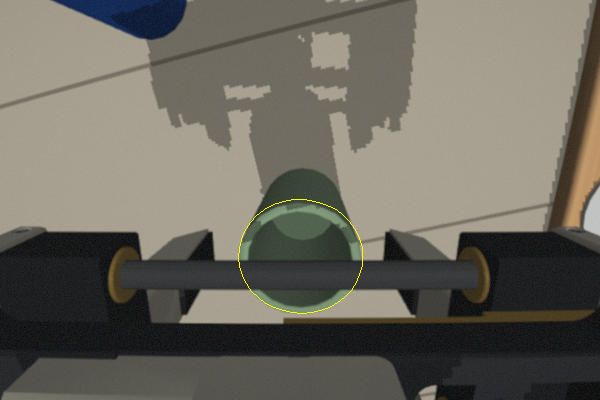

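The sage pot is centred between the open fingers, so I can grip.

```bash
python3 -m creep '[0,0,0,0,0,0,0,0,0,0,0,0,0,0,0,0,0,0,0,0,0,0,0,0,0,0,0,0,0,0]' 30 ; python3 -m creep '[0,0,0,0.02,0,0,0,0,0.025,0,0,0,0,0.02,0,0,0,0,0,0,0,0,0,0,0]'
```

```text
time: 17.58
tool_pos: [0.4202, 0.1026, 0.0739]
tool_rot: [-3.114, 0.004, 1.347]
contact_force: [-0.2, -1.4, 0.7]
opening: 0.0605
time: 18.2
tool_pos: [0.4173, 0.1025, 0.138]
tool_rot: [-3.107, 0.006, 1.347]
contact_force: [-0.3, 0.6, -2.7]
opening: 0.0601
```

```bash
python3 -m creep '[0,0.02,-0.0045,0.001,0,0,0.02,-0.0045,0.001,0,0,0.02,-0.0045,0.001,0,0,0.02,-0.0045,0.001,0,0,0.02,-0.0045,0.001,0,0,0.02,-0.0045,0.001,0,0,0.02,-0.0045,0.001,0,0,0.02,-0.0045,0.001,0,0,0.02,-0.0045,0.001,0,0,0.02,-0.0045,0.001,0,0,0,0,0,0,0,0,0,0,0]'
```

```text
time: 19.7
tool_pos: [0.6137, 0.0561, 0.1292]
tool_rot: [-3.075, 0.013, 1.348]
contact_force: [-0.4, 0.1, -3.0]
opening: 0.0603
```

```bash
python3 -m creep '[0,0.025,-0.003,0,0,0,0.02,-0.002,0,0,0,0,0,0,0,0,0,0,0,0]'; python3 look.py p4s side .66 .05 .06 4.5 .6623,.0501,.022,.04
```

```text
time: 20.2
tool_pos: [0.6552, 0.0524, 0.1273]
tool_rot: [-3.069, 0.014, 1.349]
contact_force: [-0.8, -1.3, -2.7]
opening: 0.0604
[0.6552 0.0524 0.1274] [-3.0691  0.0138  1.349 ] [ 0.71  0.33 -2.21] [-0.12  0.01 -0.01] [-0.037  0.701  1.158 -0.     1.356  0.186] 20.25
```

View pics/p4s.png

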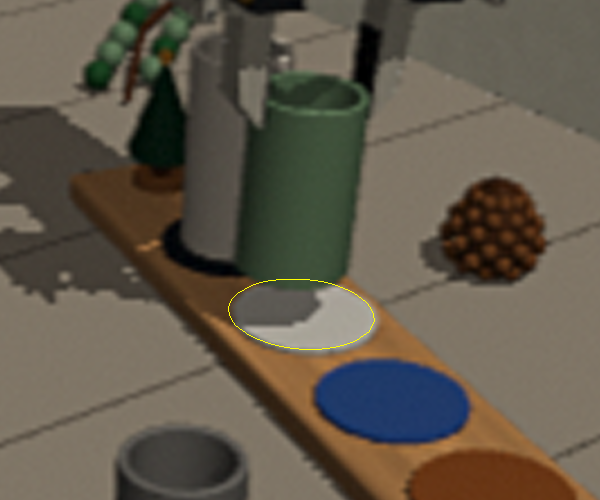

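The pot hangs above the white coaster but leans about 0.07 rad outward. Continuous descents reduced the tilt before, so I'll go up in a short burst and then down smoothly.

```bash
(python3 -m creep '[0,0,0,0.05,0,0,0,0,0.05,0,0,0,0,0,0,0,0,0,0,0]'; python3 -m creep '[0,0,0,-0.015,0,0,0,0,-0.02,0,0,0,0,-0.02,0,0,0,0,-0.02,0,0,0,0,-0.01,0,0,0,0,0,0,0,0,0,0,0]') | grep -v -e force -e open
```

```text
time: 20.75
tool_pos: [0.6511, 0.0532, 0.2283]
tool_rot: [-3.064, 0.015, 1.35]
time: 21.62
tool_pos: [0.6446, 0.0534, 0.1271]
tool_rot: [-3.045, 0.018, 1.35]
```

```bash
(python3 -m creep '[0,0.012,-0.002,0,0,0,0.012,-0.002,0,0,0,0,0,0,0,0,0,0,0,0]'; python3 -m creep '[0,0,0,-0.012,0,0,0,0,-0.01,0,0,0,0,0,0,0,0,0,0,0]') | grep -v -e open;  python3 look.py p5s side .66 .05 .06 4.5 .6623,.0501,.022,.04
```

```text
time: 22.12
tool_pos: [0.67, 0.0495, 0.1301]
tool_rot: [-3.049, 0.017, 1.35]
contact_force: [-0.6, -0.0, -3.3]
time: 22.62
tool_pos: [0.6688, 0.0498, 0.1063]
tool_rot: [-3.048, 0.018, 1.351]
contact_force: [-0.3, 0.5, -2.9]
[0.6687 0.0498 0.1063] [-3.0476  0.0177  1.3507] [ 0.38 -0.24 -3.18] [-0.1  -0.01 -0.01] [-0.04   0.758  1.108 -0.     1.371  0.182] 22.675
```

View pics/p5s.png

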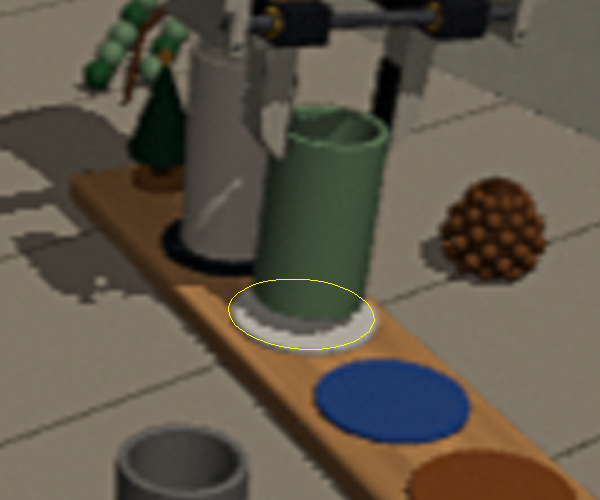

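```bash
(python3 -m creep '[0,0,0,-0.004,0,0,0,0,0,0]'; python3 -m creep '[0,0,0,-0.004,0,0,0,0,0,0]'; python3 -m creep '[0,0,0,-0.004,0,0,0,0,0,0]'; python3 -m creep '[0,0,0,-0.004,0,0,0,0,0,0]') | grep -v -e open
```

```text
time: 22.92
tool_pos: [0.6689, 0.0498, 0.1023]
tool_rot: [-3.048, 0.018, 1.351]
contact_force: [-1.0, 0.2, -2.5]
time: 23.18
tool_pos: [0.669, 0.0498, 0.0981]
tool_rot: [-3.049, 0.018, 1.351]
contact_force: [-0.8, 0.3, -4.3]
time: 23.42
tool_pos: [0.6698, 0.0498, 0.0982]
tool_rot: [-3.052, 0.017, 1.351]
contact_force: [0.5, -0.2, -3.5]
time: 23.68
tool_pos: [0.6704, 0.0499, 0.0977]
tool_rot: [-3.055, 0.016, 1.351]
contact_force: [0.0, 0.9, -2.8]
```

```bash
(python3 -m creep '[0,0,0,-0.008,0,0,0,0,-0.008,0,0,0,0,-0.008,0,0,0,0,0,0]'; python3 -m creep '[0,0,0,-0.01,0,0,0,0,-0.01,0,0,0,0,-0.01,0,0,0,0,0,0]') | grep -v -e open;  python3 look.py p6s side .66 .05 .06 4.5 .6623,.0501,.022,.04
```

```text
time: 24.18
tool_pos: [0.6717, 0.051, 0.0972]
tool_rot: [-3.069, 0.013, 1.353]
contact_force: [0.5, -0.6, -3.0]
time: 24.68
tool_pos: [0.6742, 0.0527, 0.0892]
tool_rot: [-3.085, 0.009, 1.355]
contact_force: [-0.1, -0.9, -3.4]
[0.6744 0.0527 0.089 ] [-3.0853  0.009   1.3549] [ 0.61 -0.1  -1.73] [-0.15 -0.11 -0.02] [-3.600e-02  7.600e-01  1.152e+00  1.000e-03  1.287e+00  1.800e-01] 24.725
```

View pics/p6s.png

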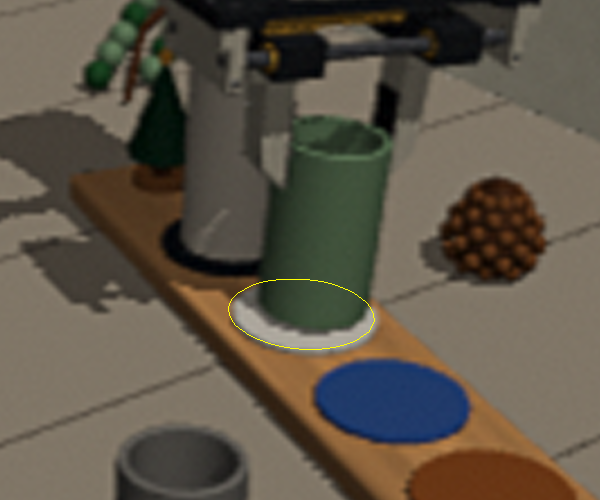

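The pot is about 8 mm too far out. Lifting a little, shifting back and setting down again.

```bash
(python3 -m creep '[0,0,0,0.006,0,0,0,0,0,0,0,0,0,0,0]'; python3 -m creep '[0,-0.008,-0.0015,0,0,0,0,0,0,0,0,0,0,0,0]'; python3 -m creep '[0,0,0,-0.004,0,0,0,0,0,0]') | grep -v -e open;  python3 look.py p7s side .66 .05 .06 4.5 .6623,.0501,.022,.04
```

```text
time: 25.1
tool_pos: [0.6733, 0.0525, 0.0906]
tool_rot: [-3.079, 0.01, 1.355]
contact_force: [0.2, -0.1, -2.2]
time: 25.48
tool_pos: [0.6641, 0.0508, 0.0892]
tool_rot: [-3.077, 0.011, 1.354]
contact_force: [0.4, -0.2, -3.0]
time: 25.72
tool_pos: [0.6647, 0.0509, 0.089]
tool_rot: [-3.08, 0.01, 1.355]
contact_force: [-0.5, 0.9, -3.2]
[0.6649 0.0509 0.089 ] [-3.0805  0.0099  1.3545] [ 0.06 -0.36 -2.43] [-0.08 -0.08 -0.  ] [-3.900e-02  7.450e-01  1.182e+00  1.000e-03  1.277e+00  1.770e-01] 25.775
```

View pics/p7s.png

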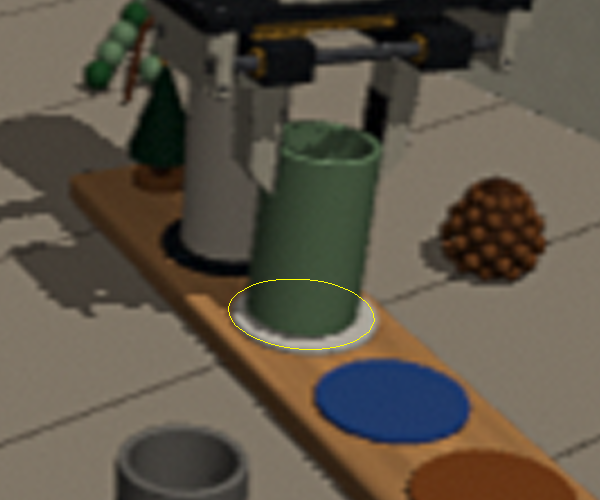

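```bash
python3 -m creep '[0.7,0,0,0,0,0.75,0,0,0,0,1,0,0,0,0,1,0,0,0,0,1,0,0,0,0]'|tail -1;  python3 look.py p8s side .66 .05 .06 4.5 .6623,.0501,.022,.031 .6623,.0501,.122,.031
```

```text
opening: 0.0909
[0.6653 0.0508 0.0889] [-3.0813  0.0098  1.3545] [0.35 0.13 0.69] [-0.15 -0.01  0.01] [-3.900e-02  7.460e-01  1.181e+00  1.000e-03  1.276e+00  1.770e-01] 26.45
```

View pics/p8s.png

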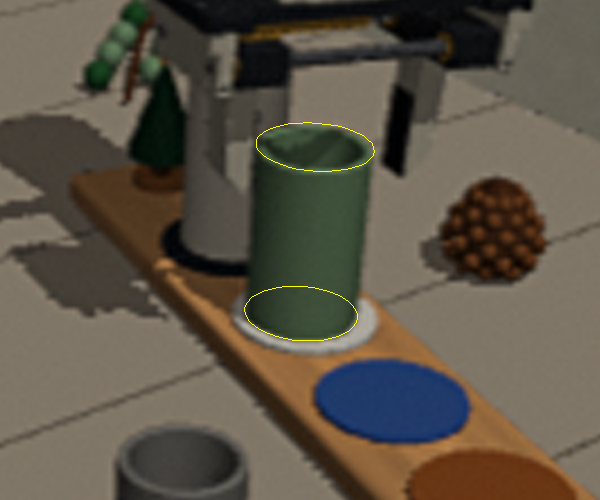

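Sage is upright and centred on the white coaster. Now to grey, in short bursts.

```bash
(python3 -m creep '[1,0,0,0.05,0,1,0,0,0.05,0,1,0,0,0,0,1,0,0,0,0]'; python3 -m creep '[1,-0.045,-0.03,0.01,0,1,-0.045,-0.03,0.01,0,1,0,0,0,0,1,0,0,0,0,1,-0.045,-0.03,0.01,0,1,-0.045,-0.03,0.01,0,1,0,0,0,0,1,0,0,0,0]') | grep -v -e open
```

```text
time: 26.95
tool_pos: [0.6644, 0.0508, 0.1903]
tool_rot: [-3.079, 0.01, 1.354]
contact_force: [0.8, 0.4, -0.1]
time: 27.95
tool_pos: [0.4809, -0.0696, 0.2209]
tool_rot: [-3.066, 0.01, 1.359]
contact_force: [0.2, 1.2, 0.2]
```

```bash
(python3 -m creep '[1,-0.014,-0.012,0.03,-0.01,1,-0.014,-0.012,0.03,-0.01,1,0,0,0,0,1,0,0,0,0]';python3 -m creep '[1,0,0,-0.02,0,1,0,0,-0.025,0,1,0,0,-0.025,0,1,0,0,-0.025,0,1,0,0,-0.02,0,1,0,0,-0.01,0,1,0,0,0,0,1,0,0,0,0]') | grep -v -e open;  python3 look.py w4 wrist .4566 -.0928 .06 1 .4566,-.0928,.08,.029
```

```text
time: 28.45
tool_pos: [0.4564, -0.0913, 0.2789]
tool_rot: [-3.062, 0.009, 1.344]
contact_force: [-0.1, 0.0, -0.3]
time: 29.45
tool_pos: [0.4581, -0.0858, 0.142]
tool_rot: [-3.051, 0.006, 1.351]
contact_force: [0.4, 0.4, -0.3]
[ 0.4582 -0.0858  0.1421] [-3.0515  0.0056  1.3511] [-0.08  0.82 -0.38] [-0.1   0.02  0.02] [-0.338  0.364  1.712 -0.018  1.154 -0.11 ] 29.5
```

View pics/w4.png

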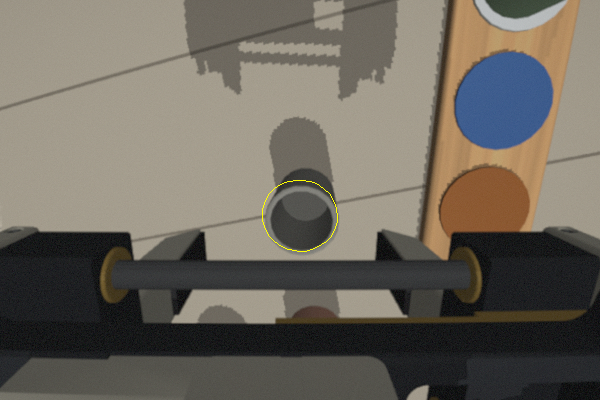

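The grey rim is at (301,218), within 2 mm of the prediction. The drift always tilts the tool toward the base, so I'll turn the tool about 166° to put the accumulated tilt on the other side. Further drift then cancels it. q6 ends near 2.8, and 3.05 at the coaster, within its range.

```bash
(python3 -m creep '[1,0,-0.007,0.02,0,1,0,0,0.02,-0.18,1,0,0,0,-0.18,1,0,0,0,-0.18,1,0,0,0,-0.18,1,0,0,0,-0.18,1,0,0,0,-0.18,1,0,0,0,-0.18,1,0,0,0,-0.18,1,0,0,0,-0.18,1,0,0,0,0,1,0,0,0,0]'; python3 -c "
from cell import telemetry as t;print(t.observe()['qpos'].round(3))") | grep -v -e open
```

```text
time: 31.0
tool_pos: [0.4623, -0.0949, 0.193]
tool_rot: [-3.063, -0.008, -0.317]
contact_force: [-0.1, 0.2, -0.6]
[-0.422  0.257  1.711  0.086  1.175  1.433]
```

```bash
(python3 -m creep '[1,0,0,0,-0.17,1,0,0,0,-0.17,1,0,0,0,-0.17,1,0,0,0,-0.17,1,0,0,0,-0.17,1,0,0,0,-0.17,1,0,0,0,-0.12,1,0,0,0,0,1,0,0,0,0]'; python3 -c "
from cell import telemetry as t;print(t.observe()['qpos'].round(3))") | grep -v -e open
```

```text
time: 32.12
tool_pos: [0.4637, -0.0953, 0.1945]
tool_rot: [-3.062, -0.011, -1.466]
contact_force: [0.2, -0.1, 0.5]
[-0.384  0.22   1.757  0.031  1.089  2.638]
```

```bash
(python3 -m creep '[1,-0.003,0,-0.02,0,1,-0.003,0,-0.025,0,1,0,0,-0.025,0,1,0,0,-0.02,0,1,0,0,-0.01,0,1,0,0,0,0,1,0,0,0,0]') | grep -v -e open
```

```text
time: 33.0
tool_pos: [0.4592, -0.0964, 0.0934]
tool_rot: [-3.058, -0.014, -1.451]
contact_force: [-0.3, 0.1, -0.4]
```

```bash
(python3 -m creep '[1,-0.002,0.002,-0.018,0,1,0,0,-0.018,0,1,0,0,0,0,1,0,0,0,0]') | grep -v -e open;  python3 look.py w5 wrist .4566 -.0928 .06 1 .4566,-.0945,.08,.029;python3 look.py s5 side .4566 -.0928 .06 4
```

```text
time: 33.5
tool_pos: [0.46, -0.0954, 0.0604]
tool_rot: [-3.052, -0.017, -1.449]
contact_force: [0.3, -0.2, -0.1]
[ 0.46   -0.0954  0.0603] [-3.0517 -0.0173 -1.4494] [-1.07  0.3  -0.73] [ 0.13  0.2  -0.  ] [-0.388  0.397  1.953  0.044  0.704  2.598] 33.55
[ 0.4599 -0.0954  0.0603] [-3.0517 -0.0174 -1.4494] [ 0.33 -1.09  0.14] [0.05 0.18 0.01] [-0.388  0.397  1.953  0.044  0.704  2.599] 33.6
```

View pics/w5.png

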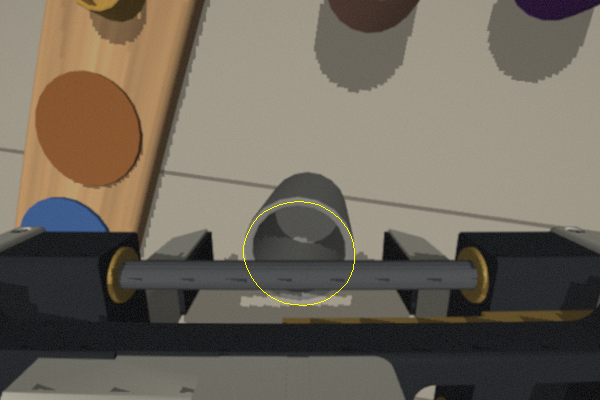

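View pics/s5.png

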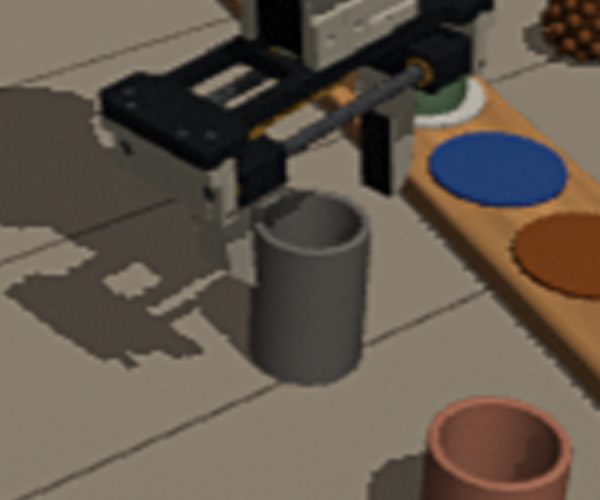

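The grey pot stands between the fingers, and the pink pot and purple decoy are well clear. Gripping more lightly because of the tilt.

```bash
(python3 -m creep '[0,-0.002,0,0,0,0,0,0,0,0,0,0,0,0,0,0,0,0,0,0,0,0,0,0,0,0,0,0,0,0]' 20; python3 -m creep '[0,0,0,0.02,0,0,0,0,0.03,0,0,0,0,0,0,0,0,0,0,0]');python3 look.py s6 side .4566 -.0928 .06 4
```

```text
time: 34.35
tool_pos: [0.4586, -0.0956, 0.0614]
tool_rot: [-3.05, -0.018, -1.449]
contact_force: [-0.5, -0.3, -1.0]
opening: 0.0574
time: 34.85
tool_pos: [0.4564, -0.0948, 0.1102]
tool_rot: [-3.055, -0.016, -1.449]
contact_force: [-0.6, -0.6, -1.5]
opening: 0.0576
[ 0.4565 -0.0949  0.1102] [-3.0547 -0.0157 -1.4493] [ 0.3   0.09 -1.92] [0.1  0.22 0.  ] [-0.39   0.312  1.904  0.039  0.843  2.605] 34.9
```

View pics/s6.png

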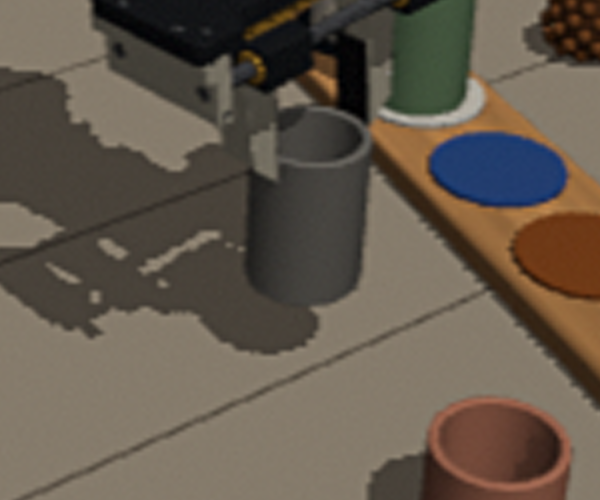

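```bash
(python3 -m creep '[0,0.03,0.009,0.003,0,0,0.03,0.009,0.003,0,0,0,0,0,0,0,0,0,0,0,0,0.03,0.009,0.003,0,0,0.03,0.009,0.003,0,0,0,0,0,0,0,0,0,0,0]');python3 -c "
from cell import telemetry as t;print(t.observe()['qpos'].round(3))"
```

```text
time: 35.9
tool_pos: [0.5709, -0.0582, 0.1144]
tool_rot: [-3.071, -0.009, -1.452]
contact_force: [-0.8, 0.0, -2.9]
opening: 0.0573
[-0.244  0.487  1.595  0.019  0.991  2.768]
```

```bash
(python3 -m creep '[0,0.03,0.007,0,0,0,0.03,0.007,0,0,0,0,0,0,0,0,0,0,0,0]');python3 look.py s7 side .6394 -.0421 .06 4.5 .6394,-.0421,.022,.04
```

```text
time: 36.4
tool_pos: [0.6268, -0.0456, 0.1129]
tool_rot: [-3.078, -0.008, -1.455]
contact_force: [-0.6, 0.1, -2.5]
opening: 0.0572
[ 0.6269 -0.0456  0.113 ] [-3.0776 -0.0079 -1.4549] [-0.78  0.62 -1.9 ] [0.09 0.25 0.02] [-0.201  0.582  1.426  0.014  1.071  2.818] 36.45
```

View pics/s7.png

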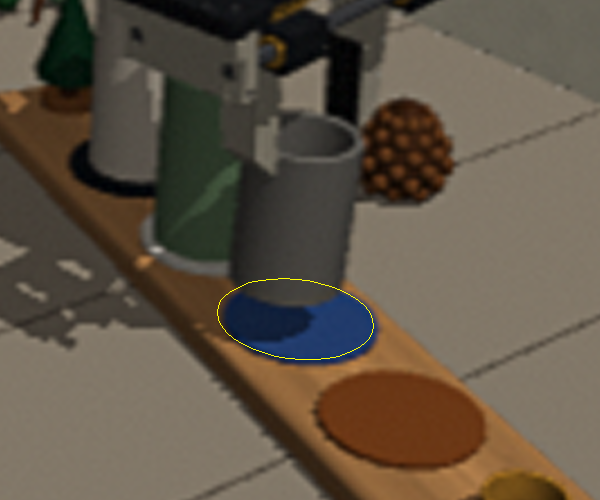

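```bash
cat > pix.py <<'E'
import sys
from h import *
# crop px -> world at z: pix.py cam X Y Z S u v z
cam=sys.argv[1]; X=np.array(sys.argv[2:5],float); S,u,v,z=map(float,sys.argv[5:9])
c=read_camera(cam); p=proj(c,[X])[0]*S; x,y=int(max(0,p[0]-300)),int(max(0,p[1]-250))
print(ray(c,((u+x)/S-.5,(v+y)/S-.5),z).round(4))
E
python3 pix.py side .6394 -.0421 .06 4.5 289 282 .052; python3 pix.py side .6394 -.0421 .06 4.5 304 135 .132;python3 pix.py side .6394 -.0421 .06 4.5 299 320 .022
```

```text
[ 0.6239 -0.0498  0.052 ]
[ 0.6258 -0.0475  0.132 ]
[ 0.6395 -0.0448  0.022 ]
```

The base sits about 15 mm short in x and 5 mm in y, by the side view. Shifting and lowering.

```bash
(python3 -m creep '[0,0.0075,0.0025,0,0,0,0.007,0.002,0,0,0,0,0,0,0,0,0,0,0,0]';python3 -m creep '[0,0,0,-0.01,0,0,0,0,-0.01,0,0,0,0,0,0,0,0,0,0,0]' )|grep -v open;python3 look.py s8 side .6394 -.0421 .06 4.5 .6394,-.0421,.022,.04
```

```text
time: 37.1
tool_pos: [0.6429, -0.0408, 0.1138]
tool_rot: [-3.076, -0.008, -1.455]
contact_force: [-0.6, -1.2, -2.3]
time: 37.6
tool_pos: [0.6421, -0.0408, 0.0916]
tool_rot: [-3.078, -0.008, -1.455]
contact_force: [0.1, 0.3, -1.6]
[ 0.642  -0.0408  0.0915] [-3.078  -0.0078 -1.455 ] [-0.05 -0.61 -2.09] [ 0.06  0.22 -0.01] [-0.188  0.63   1.402  0.013  1.047  2.831] 37.65
```

View pics/s8.png

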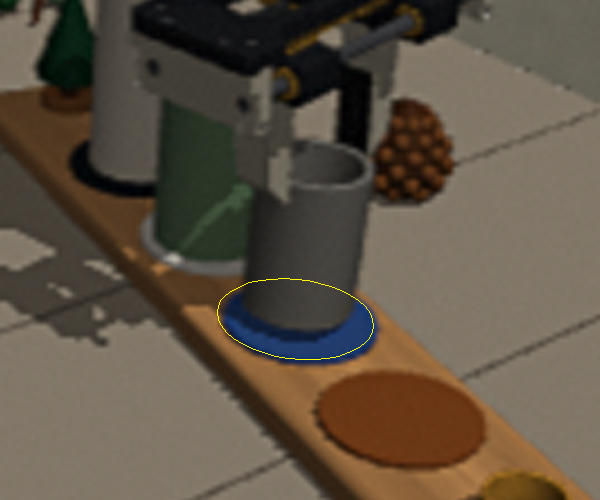

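```bash
python3 pix.py side .6394 -.0421 .06 4.5 303 307 .030; (python3 -m creep '[0,0,0,-0.004,0,0,0,0,0,0]';python3 -m creep '[0,0,0,-0.004,0,0,0,0,0,0]';python3 -m creep '[0,0,0,-0.003,0,0,0,0,0,0]' )|grep -v open;python3 look.py s9 side .6394 -.0421 .06 4.5 .6394,-.0421,.022,.029
```

```text
[ 0.6402 -0.0459  0.03  ]
time: 37.95
tool_pos: [0.6423, -0.0408, 0.0879]
tool_rot: [-3.077, -0.008, -1.455]
contact_force: [-0.2, 0.2, -2.2]
time: 38.2
tool_pos: [0.6427, -0.0409, 0.0841]
tool_rot: [-3.076, -0.008, -1.455]
contact_force: [0.9, 0.0, -1.1]
time: 38.45
tool_pos: [0.6431, -0.0407, 0.0842]
tool_rot: [-3.074, -0.009, -1.455]
contact_force: [0.7, 0.9, -2.9]
[ 0.6432 -0.0408  0.084 ] [-3.0735 -0.009  -1.4548] [ 0.84 -0.9  -1.89] [ 0.04  0.24 -0.03] [-0.188  0.638  1.411  0.014  1.026  2.83 ] 38.5
```

View pics/s9.png

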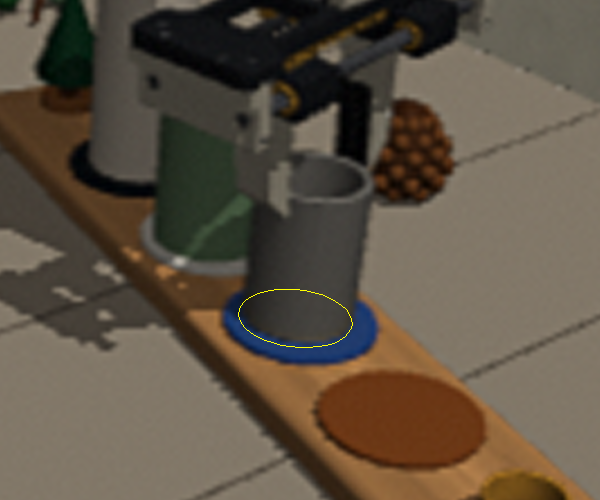

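It is seated on the blue coaster, with z stalled at 0.084 and the pot centred. Releasing.

```bash
(python3 -m creep '[0.68,0,0,0,0,0.75,0,0,0,0,1,0,0,0,0,1,0,0,0,0,1,0,0,0,0]'; python3 -m creep '[1,0,0,0.045,0,1,0,0,0.045,0,1,0,0,0,0,1,0,0,0,0]' )|grep -v force;python3 look.py s10 side .6394 -.0421 .06 4.5 .6394,-.0421,.022,.029 .6394,-.0421,.102,.029; python3 look.py t10 top .6394 -.0421 .06 5 .6394,-.0421,.022,.04 .6394,-.0421,.102,.029 .6623,.0501,.122,.031 .684,.142,.142,.029
```

```text
time: 39.12
tool_pos: [0.6435, -0.0409, 0.0836]
tool_rot: [-3.073, -0.009, -1.455]
opening: 0.0906
time: 39.62
tool_pos: [0.6425, -0.0407, 0.1745]
tool_rot: [-3.076, -0.008, -1.455]
opening: 0.092
[ 0.6427 -0.0408  0.1748] [-3.0753 -0.0085 -1.455 ] [0.09 1.19 0.89] [0.01 0.19 0.01] [-0.188  0.551  1.299  0.012  1.226  2.833] 39.675
[ 0.6426 -0.0408  0.1744] [-3.0759 -0.0083 -1.455 ] [-0.03 -0.19  0.28] [ 0.04  0.18 -0.02] [-0.188  0.552  1.299  0.012  1.226  2.833] 39.725
```

View pics/s10.png

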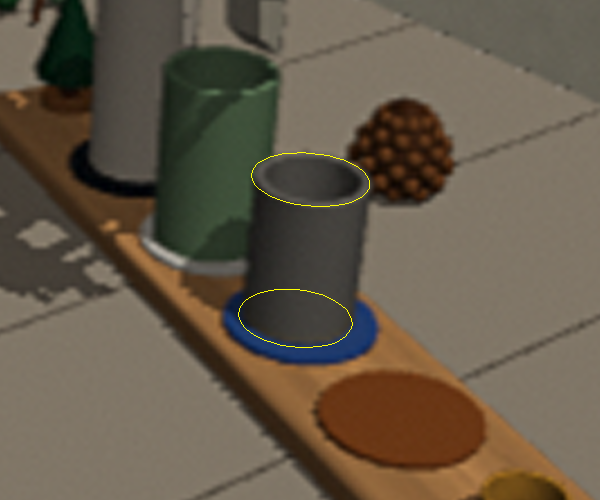

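Grey stands centred on blue. On to pink.

```bash
(python3 -m creep '[1,-0.035,-0.035,0.003,0,1,-0.035,-0.035,0.003,0,1,0,0,0,0,1,0,0,0,0,1,-0.035,-0.035,0.003,0,1,-0.035,-0.035,0.003,0,1,0,0,0,0,1,0,0,0,0]'; python3 -m creep '[1,-0.02,-0.02,0,0,1,-0.02,-0.02,0,0,1,0,0,0,0,1,0,0,0,0]')|grep -v force; python3 look.py w11 wrist .4343 -.2498 .06 1 .4343,-.2498,.06,.031
```

```text
time: 40.72
tool_pos: [0.5004, -0.1799, 0.1793]
tool_rot: [-3.084, -0.003, -1.449]
opening: 0.0918
time: 41.22
tool_pos: [0.464, -0.2166, 0.1781]
tool_rot: [-3.083, -0.001, -1.441]
opening: 0.0919
[ 0.464  -0.2166  0.1781] [-3.0832e+00 -1.6000e-03 -1.4411e+00] [ 0.78 -0.15  0.29] [ 0.09  0.18 -0.06] [-0.611  0.323  1.66   0.043  1.115  2.383] 41.275
```

View pics/w11.png

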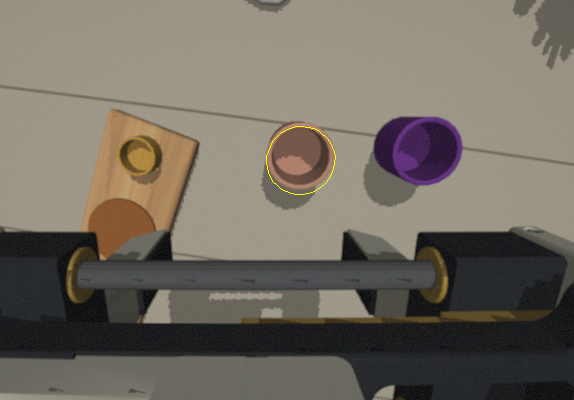

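The pink rim at (299,156) matches to about 2 mm. Purple at (425,150) is the decoy and stays clear of the finger. Aligning and descending.

```bash
(python3 -m creep '[1,-0.014,-0.017,0,0,1,-0.014,-0.017,0,0,1,0,0,0,0,1,0,0,0,0]'; python3 -m creep '[1,0,0,-0.04,0,1,0,0,-0.03,0,1,0,0,0,0,1,0,0,0,0]')|grep -v force; python3 look.py w12 wrist .4343 -.2498 .06 1 .4343,-.2498,.06,.031
```

```text
time: 41.78
tool_pos: [0.4389, -0.248, 0.1778]
tool_rot: [-3.082, -0.001, -1.436]
opening: 0.092
time: 42.28
tool_pos: [0.4424, -0.246, 0.1081]
tool_rot: [-3.079, -0.003, -1.432]
opening: 0.0916
[ 0.4423 -0.246   0.1081] [-3.0787 -0.0032 -1.432 ] [-0.97 -0.66  0.62] [0.07 0.16 0.04] [-0.688  0.396  1.772  0.055  0.93   2.282] 42.325
```

View pics/w12.png

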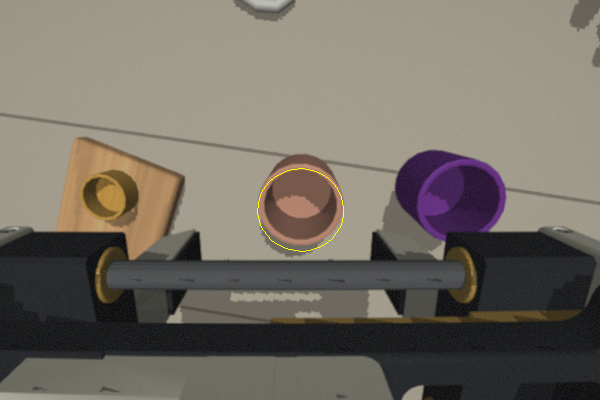

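Pink is 3–4 mm further −y than the overlay suggests. I'll turn the jaws by −0.28 so the inner finger moves away from the purple pot, then align.

```bash
(python3 -m creep '[1,-0.004,-0.003,0,-0.14,1,-0.004,-0.003,0,-0.14,1,0,0,0,0,1,0,0,0,0]')|grep -v force; python3 look.py w13 wrist .4343 -.2498 .06 1 .4345,-.2525,.06,.031
```

```text
time: 42.82
tool_pos: [0.4368, -0.2533, 0.1127]
tool_rot: [-3.072, -0.008, -1.715]
opening: 0.0916
[ 0.4368 -0.2533  0.1126] [-3.0717 -0.0076 -1.7158] [ 0.93 -0.29  0.11] [0.1  0.15 0.  ] [-0.698  0.38   1.784  0.038  0.915  2.566] 42.875
```

View pics/w13.png

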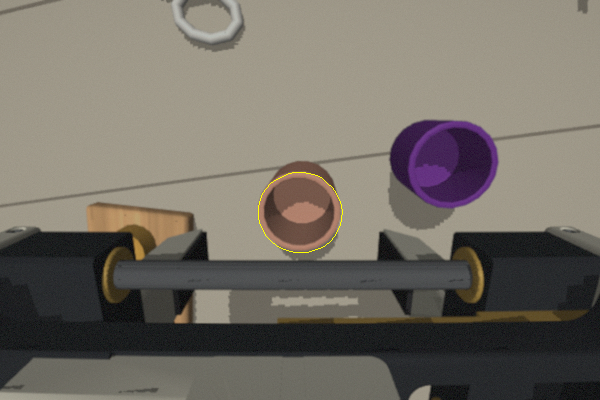

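```bash
(python3 -m creep '[1,-0.002,-0.001,-0.03,0,1,-0.001,-0.001,-0.025,0,1,0,0,0,0,1,0,0,0,0]')|grep -v force; python3 look.py w14 wrist .4343 -.2498 .06 1 .4345,-.2525,.06,.031
```

```text
time: 43.38
tool_pos: [0.4354, -0.2562, 0.0585]
tool_rot: [-3.068, -0.01, -1.71]
opening: 0.0919
[ 0.4354 -0.2561  0.0586] [-3.0679 -0.0099 -1.7099] [-0.48  0.69  0.22] [ 0.06  0.14 -0.09] [-0.704  0.459  1.844  0.045  0.771  2.545] 43.425
```

View pics/w14.png

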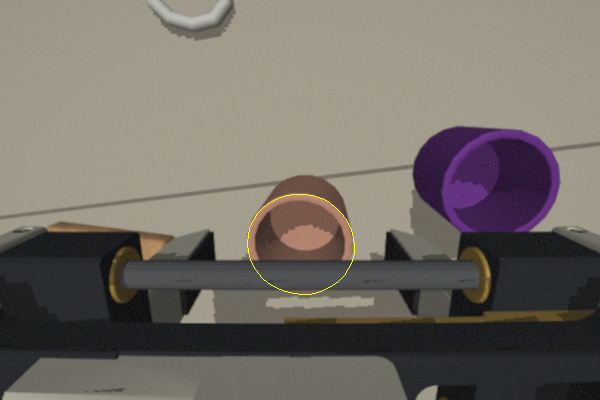

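```bash
(python3 -m creep '[1,-0.001,0.003,-0.012,0,1,0,0,0,0,1,0,0,0,0]'; python3 -m creep '[0,0,0,0,0,0,0,0,0,0,0,0,0,0,0,0,0,0,0,0,0,0,0,0,0,0,0,0,0,0]' 20; python3 -m creep '[0,0,0,0.025,0,0,0,0,0.03,0,0,0,0,0,0,0,0,0,0,0]'); python3 look.py s15 side .4343 -.2498 .06 4
```

```text
time: 43.8
tool_pos: [0.4351, -0.2533, 0.0472]
tool_rot: [-3.066, -0.011, -1.709]
contact_force: [0.0, 0.4, 0.2]
opening: 0.0917
time: 44.55
tool_pos: [0.4344, -0.2532, 0.0475]
tool_rot: [-3.067, -0.011, -1.709]
contact_force: [-2.2, 0.0, 0.6]
opening: 0.0359
time: 45.05
tool_pos: [0.4347, -0.253, 0.1029]
tool_rot: [-3.067, -0.01, -1.709]
contact_force: [-0.4, -0.0, -0.3]
opening: 0.001
[ 0.4348 -0.2531  0.103 ] [-3.0665 -0.0106 -1.7094] [ 0.5  -0.19  0.11] [0.07 0.13 0.04] [-0.7    0.387  1.805  0.04   0.88   2.555] 45.1
```

View pics/s15.png

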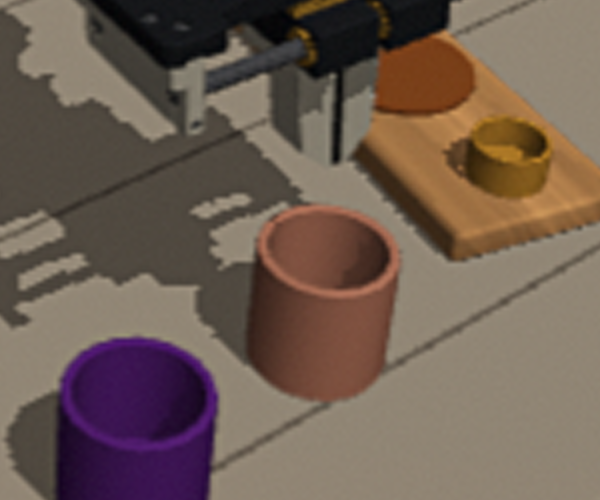

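The grip missed: the fingers closed to 1 mm and the pink pot slid out, though it still stands upright. Measuring it again.

```bash
python3 pix.py side .4343 -.2498 .06 4 328 252 .06;python3 pix.py side .4343 -.2498 .06 4 318 352 .0; python3 look.py t15 top .4343 -.2498 .03 5 .4343,-.2498,.06,.031
```

```text
[ 0.4437 -0.2557  0.06  ]
[ 0.4473 -0.2545  0.    ]
[ 0.4346 -0.253   0.1027] [-3.0674 -0.01   -1.7094] [-0.5   0.13  0.82] [ 0.1   0.15 -0.01] [-0.7    0.388  1.805  0.04   0.881  2.555] 45.25
```

View pics/t15.png

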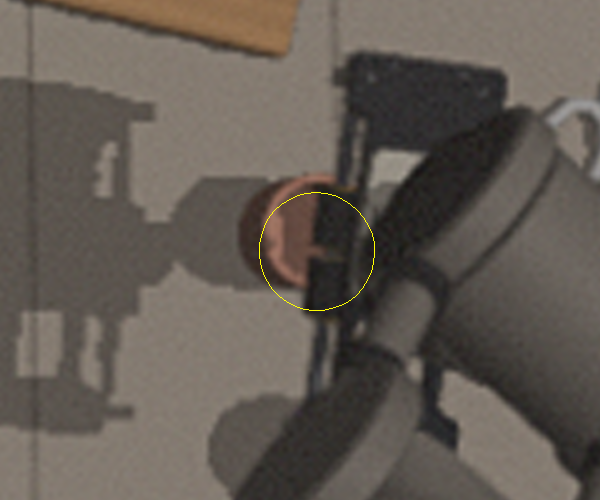

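```bash
python3 pix.py side .4343 -.2498 .06 4 333 158 .078; python3 - <<'E'
from h import *
c=read_camera("side"); X=np.array([.4343,-.2498,.06]); p=proj(c,[X])[0]*4; o=[int(p[0]-300),int(p[1]-250)]
from scipy.spatial.transform import Rotation as R
s=telemetry.observe(); r=R.from_euler('xyz',s['tool_rot']).as_matrix(); tip=s['tool_pos']+r[:,2]*.025
print(tip, r[:,2], proj(c,[tip])[0]*4-o, proj(c,[s['tool_pos']])[0]*4-o)
t=read_camera("top"); u=proj(t,[tip])[0]; print("top",u)
E
```

```text
[ 0.4742 -0.225   0.078 ]
[ 0.43645971 -0.25360701  0.07797832] [ 0.07223802 -0.02036743 -0.99717944] [314.42752249 220.55854077] [316.35436989 174.15023233]
top [460.50970518 231.43214007]
```

```bash
python3 - <<'E'
from h import *
from scipy.spatial.transform import Rotation as R
s=telemetry.observe(); r=R.from_euler('xyz',s['tool_rot']).as_matrix()
c=read_camera("wrist"); Rc=np.array(c["R"]); pc=-Rc.T@c["t"]
print("now rel",r.T@(pc-s['tool_pos']), (Rc@r).round(3).tolist())
Rc=np.array([[0.969,-0.249,0.004],[-0.241,-0.936,0.258],[-0.061,-0.25,-0.966]]); r=R.from_euler('xyz',[3.14,-.001,1.32]).as_matrix()
print("w1 rel", r.T@(np.array([0.46790559,0.27718061,0.40912831])-[0.45112812,0.21131485,0.23815663]),(Rc@r).round(3).tolist())
cv2.imwrite("pics/w16.png",c["image"][:,:,::-1])
sd=read_camera("side"); cv2.imwrite("pics/s16.png",cv2.resize(sd["image"][100:400,150:550,::-1],None,fx=2,fy=2,interpolation=cv2.INTER_CUBIC))
E
```

```text
now rel [ 0.06978674  0.00142529 -0.17083932] [[-0.0, 1.0, 0.002], [-0.966, 0.0, -0.259], [-0.259, -0.002, 0.966]]
w1 rel [ 0.06813985  0.00017851 -0.17090356] [[-0.001, 1.0, -0.002], [-0.966, -0.001, -0.259], [-0.258, 0.001, 0.966]]
```

View pics/w16.png

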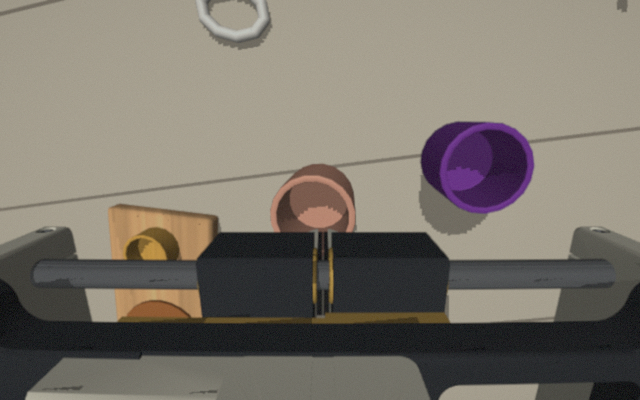

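View pics/s16.png

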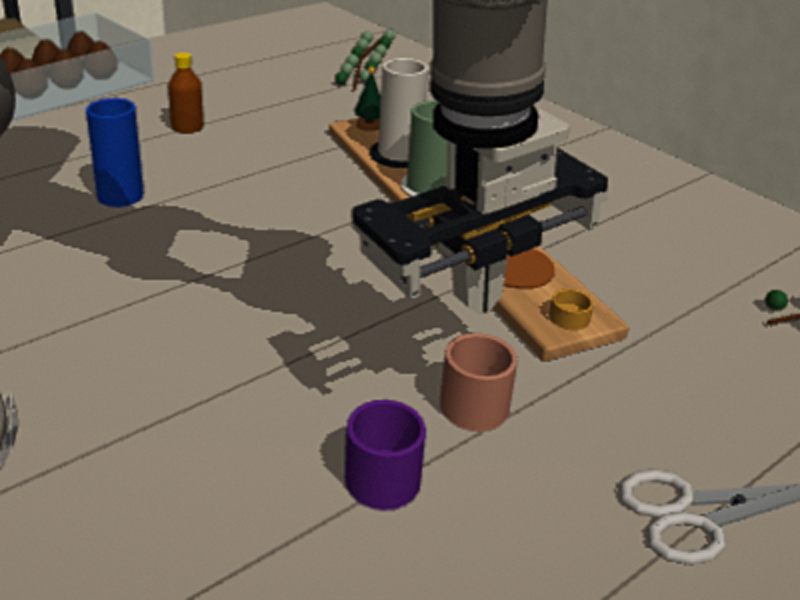

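```bash
python3 - <<'E'
from h import *
from scipy.spatial.transform import Rotation as R
sd=read_camera("side"); w=read_camera("wrist")
def tips(p,e,half,d=.025):
    r=R.from_euler('xyz',e).as_matrix(); p=np.array(p); return [p+r[:,2]*d+r[:,1]*half,p+r[:,2]*d-r[:,1]*half]
im=cv2.imread("pics/side0.png"); q=cv2.resize(im[0:150,0:200],None,fx=4,fy=4,interpolation=cv2.INTER_CUBIC)
for d,col in((.025,(0,255,255)),(0,(0,0,255))):
    for u in proj(sd,tips([.16035,.49945,.2134],[-3.14,0,2.8308],.046,d)): cv2.circle(q,tuple(((u+.5)*4).astype(int)),4,col,1)
cv2.imwrite("pics/chk0.png",q)
s=telemetry.observe()
print("wrist px of TCP, tip",proj(w,[s['tool_pos']]),proj(w,tips(s['tool_pos'],s['tool_rot'],0)[:1]), proj(w,[[.444,-.252,.06]]))
q=cv2.resize(sd["image"][150:350,300:500,::-1],None,fx=3,fy=3,interpolation=cv2.INTER_CUBIC)
for d,col in((.025,(0,255,255)),(0,(0,0,255))):
    for u in proj(sd,tips(s['tool_pos'],s['tool_rot'],0,d)): cv2.circle(q,tuple(((u-[300,150]+.5)*3).astype(int)),4,col,1)
cv2.imwrite("pics/chk1.png",q)
E
```

```text
wrist px of TCP, tip [[320.60180036 239.49153782]] [[320.89198997 224.95082341]] [[313.30734301 219.975357  ]]
```

View pics/chk0.png

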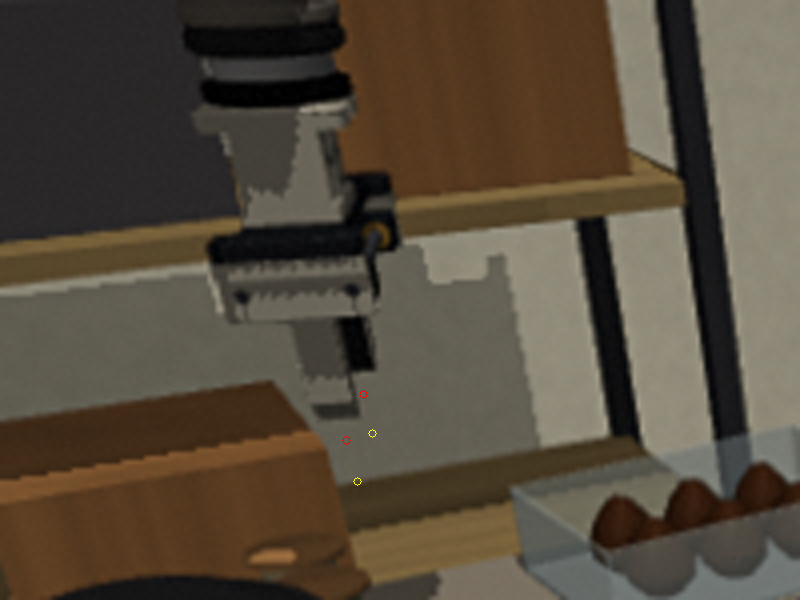

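View pics/chk1.png

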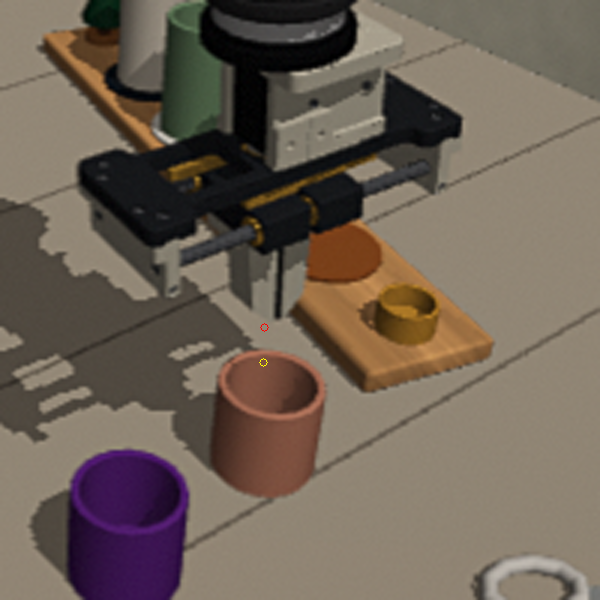

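The fingertips actually appear at or just behind the reported TCP, not 25 mm ahead of it, and the start picture shows the same. So every grip has been some 30 mm higher than I intended, and on the short pink pot the fingers slid over the rim. Quantifying the offset along the tool axis.

```bash
python3 - <<'E'
from h import *
from scipy.spatial.transform import Rotation as R
sd=read_camera("side"); s=telemetry.observe(); r=R.from_euler('xyz',s['tool_rot']).as_matrix()
for d in (-.03,-.02,-.01,0,.01): print(d,((proj(sd,[s['tool_pos']+r[:,2]*d])[0]-[300,150]+.5)*3).round(0))
t=read_camera("top"); q=cv2.resize(t["image"][195:275,410:520,::-1],None,fx=6,fy=6,interpolation=cv2.INTER_CUBIC)
for d in (-.1,-.05,0,.025):
    u=proj(t,[s['tool_pos']+r[:,2]*d])[0]; cv2.circle(q,tuple(((u-[410,195]+.5)*6).astype(int)),4,(0,255,255),1)
cv2.imwrite("pics/chk2.png",q)
E
```

```text
-0.03 [267. 284.]
-0.02 [266. 299.]
-0.01 [266. 314.]
0 [265. 328.]
0.01 [264. 342.]
```

View pics/chk2.png

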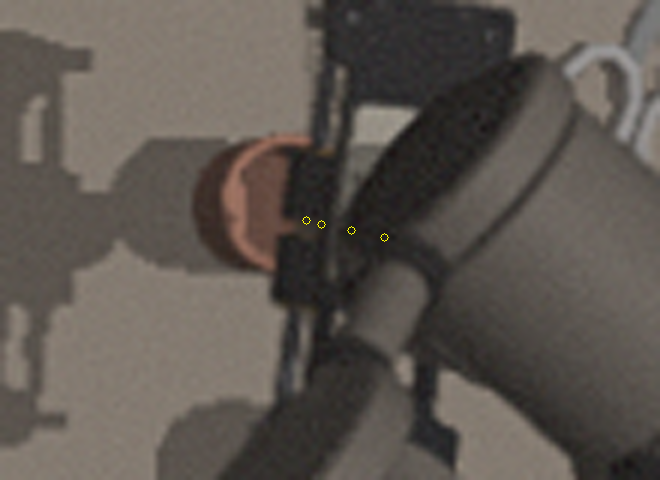

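The tips are about 10–18 mm behind the reported TCP. For pink I'll go down to TCP z ≈ 0.015, so the tips are at about 0.03. Opening and re-measuring.

```bash
(python3 -m creep '[1,0.005,0,0,0,1,0.004,0,0,0,1,0,0,0,0,1,0,0,0,0,1,0,0,0,0,1,0,0,0,0]')|grep -v force; python3 - <<'E'
from h import *
t=read_camera("top"); print(t and ray(t,(457.8,228.4),.06))
E
python3 look.py w17 wrist .4343 -.2498 .06 1 .444,-.253,.06,.031
```

```text
time: 46.45
tool_pos: [0.4447, -0.2533, 0.1035]
tool_rot: [-3.066, -0.011, -1.709]
opening: 0.0558
[ 0.44478909 -0.25129605  0.06      ]
[ 0.4447 -0.2533  0.1036] [-3.0659 -0.011  -1.7093] [ 0.16  0.18 -0.14] [ 0.07  0.15 -0.03] [-0.687  0.4    1.782  0.039  0.89   2.569] 46.55
```

View pics/w17.png

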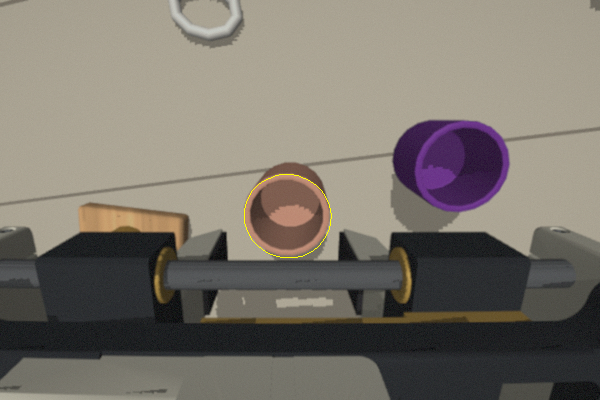

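```bash
(python3 -m creep '[1,0,0,0,0,1,0,0,0,0,1,0,0,0,0,1,0,0,0,0]';python3 -m creep '[1,-0.001,0.001,-0.025,0,1,0,0,-0.025,0,1,0,0,0,0,1,0,0,0,0]')|grep -v force; python3 look.py w18 wrist .4343 -.2498 .06 1 .444,-.253,.06,.031
```

```text
time: 47.05
tool_pos: [0.4446, -0.2533, 0.1036]
tool_rot: [-3.066, -0.011, -1.709]
opening: 0.0921
time: 47.55
tool_pos: [0.4445, -0.253, 0.0539]
tool_rot: [-3.064, -0.012, -1.709]
opening: 0.0921
[ 0.4444 -0.253   0.0539] [-3.0636 -0.0124 -1.7094] [-0.39 -0.08  0.8 ] [ 0.09  0.19 -0.02] [-0.687  0.473  1.837  0.044  0.759  2.562] 47.6
```

View pics/w18.png

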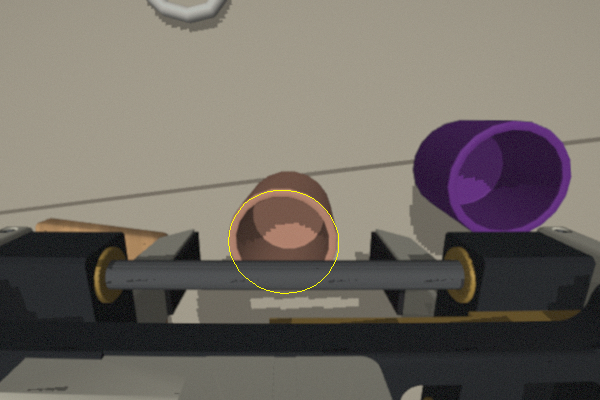

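Pink is centred between the jaws. Going down the rest of the way.

```bash
(python3 -m creep '[1,0,0,-0.02,0,1,0,0,-0.015,0,1,0,0,0,0,1,0,0,0,0]'); python3 look.py s19 side .4343 -.2498 .06 4
```

```text
time: 48.1
tool_pos: [0.4464, -0.2545, 0.0211]
tool_rot: [-3.058, -0.016, -1.709]
contact_force: [-0.2, -0.1, -0.6]
opening: 0.0917
[ 0.4463 -0.2544  0.0211] [-3.0584 -0.0156 -1.7093] [-0.22  0.17  0.08] [ 0.07  0.15 -0.06] [-0.687  0.529  1.862  0.048  0.672  2.556] 48.15
```

View pics/s19.png

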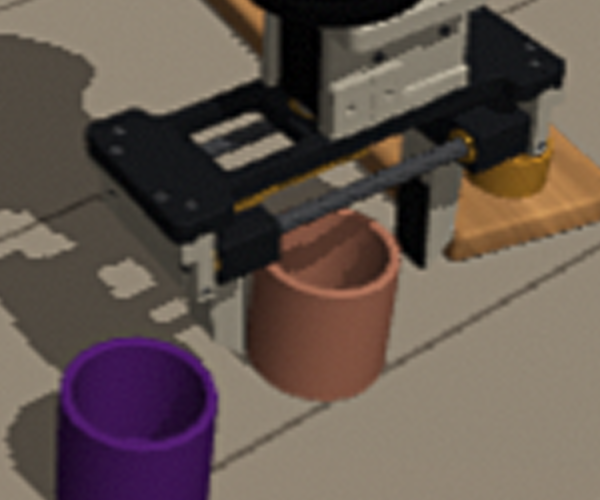

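```bash
(python3 -m creep '[0,0,0,0,0,0,0,0,0,0,0,0,0,0,0,0,0,0,0,0,0,0,0,0,0]' 20; python3 -m creep '[0,0,0,0.025,0,0,0,0,0.03,0,0,0,0,0,0,0,0,0,0,0]'); python3 look.py s20 side .4343 -.2498 .06 4
```

```text
time: 48.78
tool_pos: [0.447, -0.2549, 0.0223]
tool_rot: [-3.056, -0.017, -1.709]
contact_force: [1.0, 0.3, -0.4]
opening: 0.0625
time: 49.28
tool_pos: [0.445, -0.2534, 0.076]
tool_rot: [-3.062, -0.014, -1.709]
contact_force: [0.0, 0.2, -1.7]
opening: 0.0626
[ 0.4452 -0.2536  0.076 ] [-3.0616 -0.0139 -1.7092] [-0.07 -0.26 -1.31] [0.06 0.2  0.  ] [-0.687  0.438  1.815  0.041  0.813  2.565] 49.325
```

View pics/s20.png

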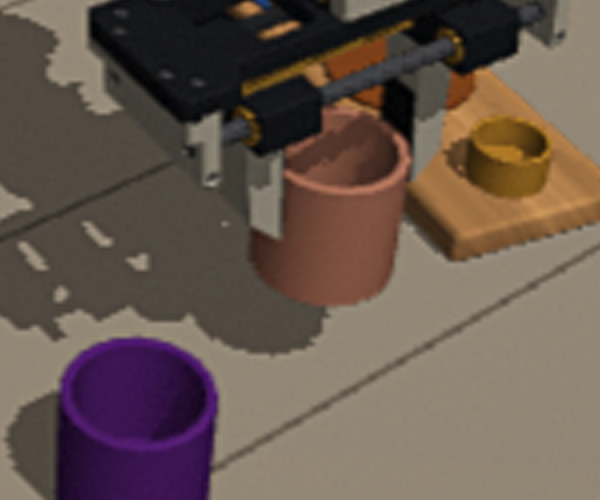

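Pink is held and almost upright. Carrying it to cork.

```bash
(python3 -m creep '[0,0.028,0.02,0.003,0,0,0.028,0.02,0.003,0,0,0,0,0,0,0,0,0,0,0,0,0.028,0.02,0.003,0,0,0.028,0.02,0.003,0,0,0,0,0,0,0,0,0,0,0]');python3 -c "
from cell import telemetry as t;print(t.observe()['qpos'].round(3))"
```

```text
time: 50.32
tool_pos: [0.5526, -0.1731, 0.0803]
tool_rot: [-3.076, -0.009, -1.715]
contact_force: [0.1, -0.4, -2.2]
opening: 0.0627
[-0.442  0.539  1.612  0.013  0.925  2.836]
```

```bash
(python3 -m creep '[0,0.028,0.018,0,0,0,0.028,0.017,0,0,0,0,0,0,0,0,0,0,0,0]');python3 look.py s21 side .6179 -.1346 .06 4.5 .6179,-.1346,.022,.04
```

```text
time: 50.82
tool_pos: [0.6049, -0.1414, 0.0787]
tool_rot: [-3.082, -0.009, -1.721]
contact_force: [1.4, -0.3, -2.5]
opening: 0.0624
[ 0.6049 -0.1414  0.0788] [-3.0813 -0.0093 -1.7208] [-1.24 -0.91 -1.69] [0.12 0.22 0.03] [-0.355  0.61   1.481  0.004  0.99   2.935] 50.875
```

View pics/s21.png

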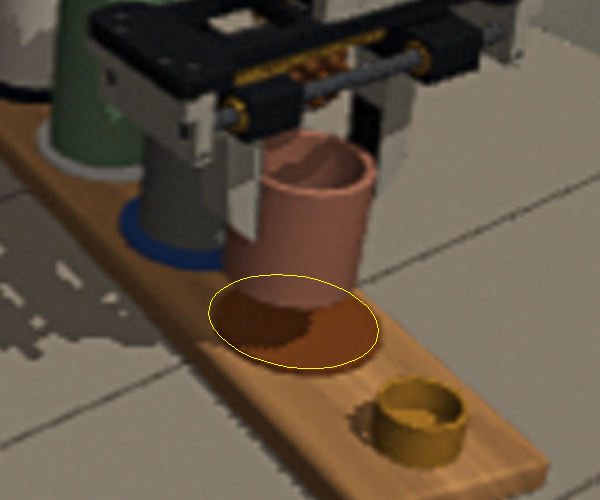

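```bash
python3 pix.py side .6179 -.1346 .06 4.5 291 277 .056;python3 pix.py side .6179 -.1346 .06 4.5 318 165 .116;python3 pix.py side .6179 -.1346 .06 4.5 297 324 .022
```

```text
[ 0.6025 -0.1423  0.056 ]
[ 0.6057 -0.1459  0.116 ]
[ 0.6169 -0.1381  0.022 ]
```

```bash
(python3 -m creep '[0,0.007,0.0025,0,0,0,0.006,0.002,0,0,0,0,0,0,0,0,0,0,0,0]';python3 -m creep '[0,0,0,-0.012,0,0,0,0,-0.012,0,0,0,0,0,0,0,0,0,0,0]')|grep -v -e open -e force;python3 look.py s22 side .6179 -.1346 .06 4.5 .6179,-.1346,.022,.04
```

```text
time: 51.52
tool_pos: [0.6192, -0.1369, 0.0794]
tool_rot: [-3.08, -0.009, -1.721]
time: 52.02
tool_pos: [0.6183, -0.1367, 0.0527]
tool_rot: [-3.082, -0.009, -1.721]
[ 0.6183 -0.1367  0.0527] [-3.0821 -0.0091 -1.7215] [ 0.14 -0.7  -1.52] [ 0.13  0.19 -0.05] [-0.34   0.661  1.466  0.003  0.955  2.951] 52.075
```

View pics/s22.png

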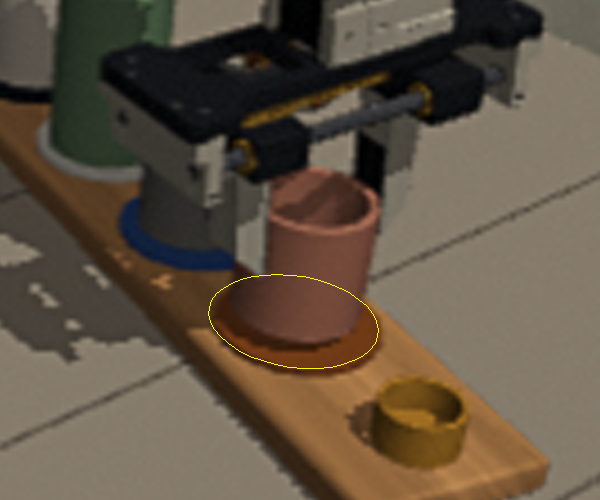

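Well placed laterally, with about 8 mm left to go. The body clears the grey pot sideways. Lowering in small steps.

```bash
(python3 -m creep '[0,0,0,-0.004,0,0,0,0,0,0]';python3 -m creep '[0,0,0,-0.003,0,0,0,0,0,0]';python3 -m creep '[0,0,0,-0.003,0,0,0,0,0,0]')|grep -v -e open;python3 look.py s23 side .6179 -.1346 .06 4.5 .6179,-.1346,.022,.031
```

```text
time: 52.32
tool_pos: [0.6185, -0.1368, 0.0489]
tool_rot: [-3.081, -0.009, -1.721]
contact_force: [-0.6, -0.4, -1.7]
time: 52.58
tool_pos: [0.6186, -0.1369, 0.0459]
tool_rot: [-3.081, -0.009, -1.721]
contact_force: [0.2, 0.7, -1.9]
time: 52.82
tool_pos: [0.6186, -0.1368, 0.0439]
tool_rot: [-3.08, -0.009, -1.721]
contact_force: [0.4, 0.3, -2.2]
[ 0.6187 -0.1369  0.0439] [-3.0803 -0.0094 -1.7215] [ 0.38  0.68 -2.08] [0.06 0.2  0.05] [-0.34   0.672  1.473  0.003  0.935  2.951] 52.875
```

View pics/s23.png

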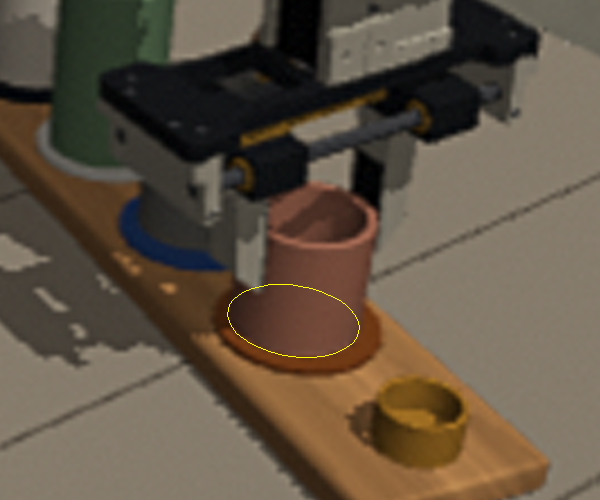

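```bash
(python3 -m creep '[0,0,0,-0.003,0,0,0,0,0,0]'; python3 -m creep '[0.7,0,0,0,0,0.76,0,0,0,0,1,0,0,0,0,1,0,0,0,0,1,0,0,0,0]')|grep -v force; python3 look.py s24 side .6179 -.1346 .06 4.5 .6179,-.1346,.022,.031 .6179,-.1346,.082,.031
```

```text
time: 53.12
tool_pos: [0.6191, -0.1369, 0.0439]
tool_rot: [-3.079, -0.01, -1.721]
opening: 0.0621
time: 53.75
tool_pos: [0.6197, -0.1371, 0.0435]
tool_rot: [-3.078, -0.01, -1.721]
opening: 0.0905
[ 0.6196 -0.1371  0.0434] [-3.0777 -0.0099 -1.7214] [-0.07 -0.62  0.01] [0.11 0.14 0.01] [-0.34   0.672  1.474  0.003  0.931  2.951] 53.8
```

View pics/s24.png

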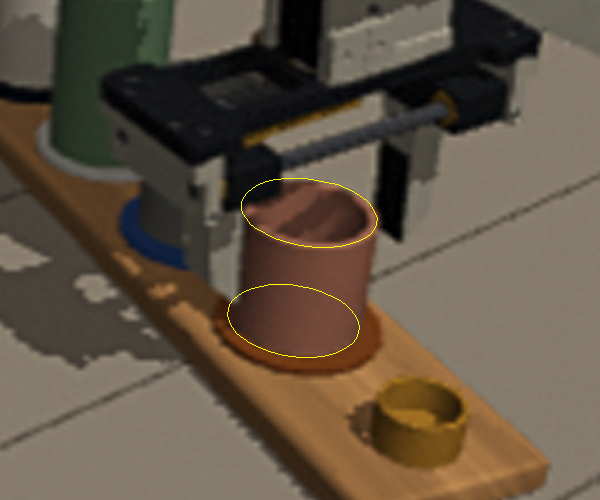

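It is released and upright. Now rising straight up and backing off for the final check.

```bash
(python3 -m creep '[1,0,0,0.03,0,1,0,0,0.04,0,1,0,0,0.04,0,1,0,0,0,0,1,-0.04,-0.03,0.03,0,1,-0.04,-0.03,0.02,0,1,-0.04,-0.03,0,0,1,-0.04,-0.03,0,0,1,0,0,0,0,1,0,0,0,0]')|grep -v force; python3 - <<'E'
from h import *
for n,a in(("top",(slice(90,240),slice(180,500))),("side",(slice(100,300),slice(150,470)))):
    c=read_camera(n); q=cv2.resize(c["image"][a][:,:,::-1],None,fx=2.5,fy=2.5,interpolation=cv2.INTER_CUBIC); o=np.array([a[1].start,a[0].start])
    th=np.linspace(0,2*np.pi,40)
    for x,y,h,r in((.6839,.1421,.12,.029),(.6623,.0501,.1,.031),(.6394,-.0421,.08,.029),(.6179,-.1346,.06,.031)):
        cv2.polylines(q,[((proj(c,np.c_[x+r*np.cos(th),y+r*np.sin(th),0*th+h+.022])-o+.5)*2.5).astype(int)],True,(0,255,255),1)
    cv2.imwrite(f"pics/fin_{n}.png",q)
E
```

```text
time: 55.05
tool_pos: [0.4521, -0.258, 0.2007]
tool_rot: [-3.087, -0.007, -1.72]
opening: 0.0915
```

View pics/fin_top.png

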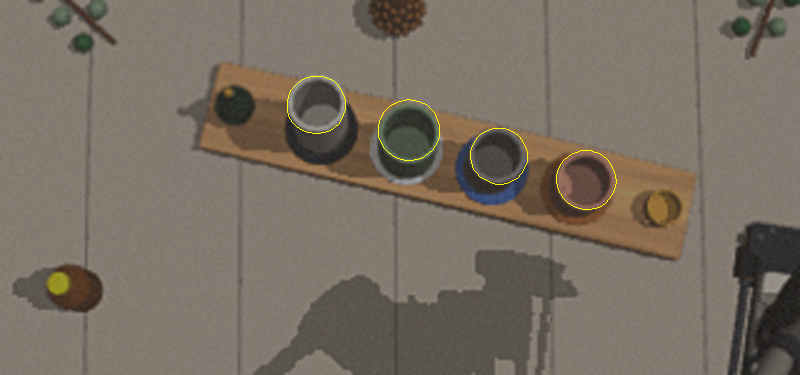

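View pics/fin_side.png

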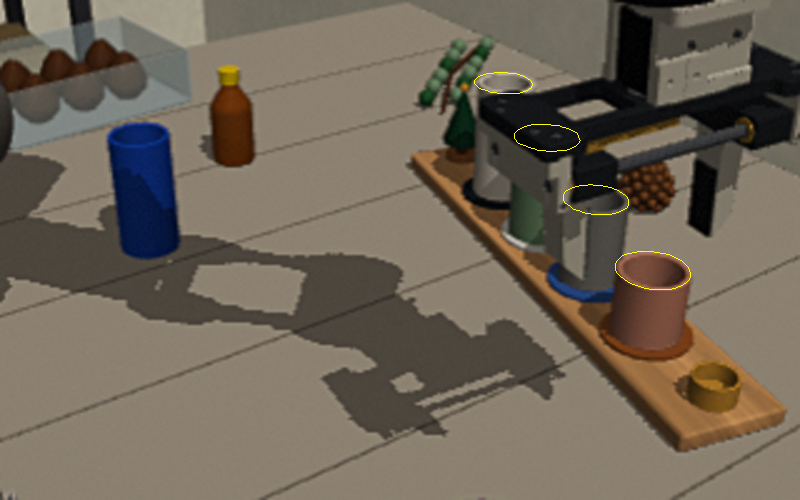

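In both views all four rims lie on the circles predicted for pots centred on their coasters, to within about 1 px (under 3 mm). In the top view: white (306,132), sage (344,142), grey (379,153), pink (414,162). The bottle cap is still at (203,203). Handing in.

```bash
python3 -c "
from cell import workorder; print(workorder.hand_in())"
```

```text
the job is handed in; nothing more can be done
None
```

All four pots are on the board in height order from the tree: white on slate, sage on the white coaster, grey on blue, pink on cork. I handed the job in at about 55 s; no verdict was reported.

**Last checks:** In the final top view each pot's rim lay on the circle predicted for a pot centred on its coaster, to about 1 px (under 3 mm). The side view showed the same for white and pink, and partly for grey; the gripper hid the sage rim. All four looked upright. The gripper was open and backed away, and the bottle cap was at its starting pixel.

**What went wrong or disagreed:**
- **Fingertip position:** the fingertips appeared 10–18 mm behind the reported TCP, not 25 mm ahead, so the grips were higher than I meant. On the first try for pink the fingers slid over its rim and nudged it about 10 mm. It stayed standing, and a lower grip worked.
- **Tool tilt:** the tool picked up as much as 0.1 rad of tilt during continuous moves. The sage pot was set down leaning (tool tilt about 0.06 rad) and righted itself when released.
- **Force reading:** it showed no clear contact at set-down, so I judged seating from the height stalling and the pictures.

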